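Unlock the centrifuge, resuspend the samples and rack them

TASK

The centrifuge lid dropped shut and locked on a half-unloaded rotor and its button is dead: free the lid by pushing the release key through the slot in the front, then, going in rotor order from place 1 up, take each tube that is there, press it upright into the mixer cup until the cup is fully down and keep it down for about three seconds to resuspend the sample. Stand every tube fully home in the rack place of the same number as its rotor place, lay the key back on its mat, and press the lid shut until it catches. Leave the dish, the tape and the flask where they are.

Things in the scene. Friction and masses are not known exactly. Their poses are not given: they have to be found in the camera images.
- centrifuge: compact bench centrifuge, fixed: white case 260 mm deep, 210 mm wide, its deck 145 mm above the bench, with a flat lid on top. Origin at the centre of its underside, which is also on the axis of the round bowl; its x axis points from the front (the wall with the black control panel) to the back, z up. The bowl is 160 mm across and open up to the deck
- slot (a point): mouth of the emergency lid-release slot, a 16 mm wide, 20 mm high opening through the 10 mm thick front wall, at its centre on the outer face, 100 mm above the bench, 45 mm to the right of the middle as one faces the panel. The slot runs straight in along the centrifuge's x axis
- latch_tab (a joint): hidden spring tab of the lid latch behind the slot: its face, 26 mm wide and 30 mm high, stands 16 mm inside the outer face of the front wall and slides straight in (along the centrifuge's x axis) by up to 0.012 m (0 = at rest, grows as it is pushed); 1.5 N starts it and 5 to 6 N bottoms it; the lid is freed somewhere between 0.005 and 0.010, so push it right in. It springs back when left
- tab_face (a point): centre of the face of that tab; moves with it
- lid (a joint): lid angle, rad: 0 = shut, 2.2 = fully open, leaning back past upright. A spring swings the lid fully open in about two seconds once the latch is off, and holds it there; it takes 2 to 3 N at its free edge to swing it shut. Shut, it catches on the latch by itself when its front edge is pressed down (about 10 N); caught, it rests at about 0.01 rad
- lid_edge (a point): middle of the lid's front edge, on its upper face (shut: 164 mm above the bench). The lid is a flat plate 14 mm thick, 190 mm wide, reaching 223 mm from its hinge axis, plus a 13 mm finger lip, 60 mm wide and 10 mm thick, at the middle of the front edge. The hinge axis runs along the centrifuge's y axis, 115 mm behind the bowl's centre (along the centrifuge's x) and 157 mm above the bench
- rotor: four-place rotor in the bowl, at rest, fixed: four aluminium buckets 39 mm across, 42 mm high, inner width 33 mm, on a circle of 44 mm radius about the bowl's axis, with a 28 mm hub 43 mm high (with its black cap 55 mm) between them. Origin on the axis at the buckets' underside, 40 mm above the bench; axes nearly as the centrifuge's (turned up to 0.25 rad). Seen from above and facing the panel, place 1 is front left, 2 back left, 3 back right, 4 front right (clockwise)
- tube_1: sample tube that starts in rotor place 1 (may be absent): straight white cylinder 26 mm in diameter and 100 mm high with a flush grey screw cap (the top 18 mm), about 50 g. Origin at the centre of its flat bottom, z up along the tube. In the rotor its bottom is 44 mm and its top 144 mm above the bench, and it stands 62 mm clear of its bucket's rim
- tube_2: sample tube that starts in rotor place 2 (may be absent): straight white cylinder 26 mm in diameter and 100 mm high with a flush grey screw cap (the top 18 mm), about 50 g. Origin at the centre of its flat bottom, z up along the tube. In the rotor its bottom is 44 mm and its top 144 mm above the bench, and it stands 62 mm clear of its bucket's rim
- tube_3: sample tube that starts in rotor place 3 (may be absent): straight white cylinder 26 mm in diameter and 100 mm high with a flush grey screw cap (the top 18 mm), about 50 g. Origin at the centre of its flat bottom, z up along the tube. In the rotor its bottom is 44 mm and its top 144 mm above the bench, and it stands 62 mm clear of its bucket's rim
- tube_4: sample tube that starts in rotor place 4 (may be absent): straight white cylinder 26 mm in diameter and 100 mm high with a flush grey screw cap (the top 18 mm), about 50 g. Origin at the centre of its flat bottom, z up along the tube. In the rotor its bottom is 44 mm and its top 144 mm above the bench, and it stands 62 mm clear of its bucket's rim
- mixer_cup (a joint): touch mixer (vortex mixer), fixed: a round grey body 136 mm across and 100 mm high with a black sprung rubber cup on top. The value is how far the cup is pressed down, m: 0 = up, 0.006 = fully down; 4 N starts it, 11 N brings it fully down. Full down switches the shaking on (not shown)
- cup_floor (a point): centre of the cup's inner floor, 126 mm above the bench when up; moves with the cup. The cup is round, inner width 38 mm at the floor and 44 mm at the rim, rim 12 mm above the floor
- rack: aluminium tube rack, loose, 0.7 kg, 60 mm wide and 217 mm long with four places in a row along its y axis; base plate 6 mm, top grid 46 mm high with square openings 32 mm wide, 46 mm apart, and matching wells 8 mm deep on the base plate. Its end panel beside place 1 (+y end) stands 70 mm high, the other only 46 mm. Origin at the centre of its underside
- rack_1 (a point): rack place 1: centre of the floor under its opening, 6 mm above the rack's underside (place 1 is next to the tall end panel)
- rack_2 (a point): rack place 2: centre of the floor under its opening, 6 mm above the rack's underside
- rack_3 (a point): rack place 3: centre of the floor under its opening, 6 mm above the rack's underside
- rack_4 (a point): rack place 4: centre of the floor under its opening, 6 mm above the rack's underside
- key: lid-release key lying on the mat: grey square handle 75 mm long, 18 by 18 mm, with a straight steel pin 8 mm in diameter and 85 mm long. Origin at the middle of the handle's underside, x axis along the key towards the pin; key axis 9 mm above the underside; balance point 21 mm towards the pin from the origin, inside the handle
- key_tip (a point): end of the pin, 122.5 mm from the origin along the key's x axis, on the key's axis
- mat: flat blue mat 190 by 100 mm, 3 mm thick, fixed, where the key lives; origin at the centre of its underside, x along its length
- dish: bystander: a covered glass petri dish, 90 mm across and 16 mm high; origin at the centre of its underside; stays where it is
- tape: bystander: a roll of yellow tape lying flat, 100 mm across and 48 mm high; origin at the centre of its underside; stays where it is
- flask: bystander: an amber bottle, 64 mm across and 150 mm high; origin at the centre of its underside; stays where it is
There are look-alikes about, which are no part of the job. Of the things like the key, leave any that is brown, orange or pink; of the rest the smaller one is meant.

How it is judged:
By the outcome, as a careful person would: the job done as asked, in the order asked, and still so for the second after the job is handed in, with the robot touching nothing.
Of tube_1, tube_2, tube_3, tube_4 only 2 to 4 are there at a start; the rules pass over those that are not, and their reading is None.
At some moment in a run one of key may be knocked a few centimetres aside while the robot is not near it.
Once in a run the grip may slacken for a moment while it holds something.
It also fails if it takes over 210 s, if anything falls off the work surface, if the arm or the gripper's body presses on something with over 40 N, if the wrist force passes 120 N, or if a joint passes its speed limit or range.

ROBOT

A 6-joint arm with a two-finger parallel gripper is mounted at the origin on the work surface. World frame = base frame: x ahead of the robot, y to its left, z up, the work surface at z = 0. Lengths are in mm, angles in rad, forces in N, time in s.
With the tool pointing down it reaches from about 275 to 750 mm from the base axis. Payload 10.2 kg.
Tool frame: the origin (TCP) lies midway between the tips of the shut fingers; the grasp point (between the pads) lies 19 mm behind it; z points along the fingers, y is the line along which they close (so a half turn about z gives the same grasp; the last joint's range is limited). The gripper opens to 85 mm and grips with 20 to 120 N. Pads are 22 mm wide; open, the fingers measure 114 mm over their backs; the gripper's body (76 mm by 85 mm) begins 54 mm behind the grasp point. The pads swing forward as they close: fully open they stand 13 mm farther back than shut.
Start: joints at [1.043, 0.313, 1.498, -0, 1.331, -0.223], TCP at [157.567, 500.803, 231.294] pointing down, gripper open.
Joint ranges: [-2.94, 2.94], [-0.97, 2.17], [0.19, 2.56], [-1.23, 4.37], [0.02, 3.11], [-2.88, 2.88]. Speed limits (rad/s): [2.39, 2.39, 3.01, 3.14, 3.14, 3.14].

INTERFACE

Orientations are given as a unit quaternion [w, x, y, z].
In Python, from rig import ctrl gives the robot as it stands.
- The arm moves only by the tool send_rows, never from a script. Its argument "targets" is a list of rows, each an object with "offset": the shift along the world's x, y, z in cm, a list of three; "spin": the turn about the world's z in rad. A call has 1 to 8 rows; each row is the pose to reach, as a shift and turn from the pose commanded when the call began; what a row does not reach only later rows make up. A row lasts 1/12 s, in which the tool goes at most 41.7 mm and 7.16 degrees, less where a joint would pass 70% of its speed; a pose out of reach is approached as far as the arm can. A call with a gripper value outside its range is refused whole. "grip" is the opening, from 0 (shut) to 1 (fully open), set as the call begins (left out, the last holds). The fingers move at their own pace and stop on an object; "squeeze" is the grip in N (left out, the last holds). Time passes only in rows, so rows that repeat a pose let the fingers close. It gives the time, the measured TCP pose, the force, the opening and the grip force at its end, in the units of the state.
- ctrl.sense(): the state, without advancing time (a new reading comes with each control period).
- ctrl.capture(name): name is "scene" or "side" or "wrist"; returns (picture, depth): 384x512x3 uint8, red, green, blue; 384x512 float32, mm along the optical axis (not along the pixel's ray), 0 where there is no reading.
- ctrl.calibration(name): a dict with "fx", "fy", "cx", "cy" (pixels), "k1" (the pictures are not rectified: a ray, as slopes to the right and down, at radius r is drawn at 1 + k1 r^2 times it, then the intrinsics apply), "view" (4x4, takes a point from world to camera coordinates); the wrist camera has in their place "mount" (4x4, takes a point from camera to tool coordinates, whose origin is the TCP and whose axes are the flange's). Camera axes: x right, y down, z forward; pixel columns grow to the right and rows downward; lengths in mm; the calibration is good to about 2 mm. A picture is of the moment at which its call begins: read the wrist's pose just before it. calibration takes no time and is no camera call.
- ctrl.finish_job(): hands the job in; it is judged then, once.
Trained networks look in the newest picture that a camera, given by its name, has taken for a name from the list of things; names that differ only in an ending like _2 or _b are one class to them, and where a whole thing is asked for, a point or a joint stands for the part that bears it (a point fixed in the world has none). Each returns a list of dicts, best first, with "conf" (0 to 1); they miss things now and then, are a little off and sometimes report something else, mostly with a low value. They report only what shows in the picture. A call takes as long as a camera call. They do not tell look-alikes from the thing itself.
- ctrl.search_frame(camera, query): "box" ([left, top, right, bottom] in pixels, round what is visible of it).
- ctrl.place_of(camera, query): "uv" ([column, row] in pixels: a listed point, or the origin of a listed thing).
The state is a dict: "time_s": time; "joints": joint angles; "dq": joint speeds; "tau": joint torques, N m; "eef_pos": TCP position; "ee_rot": TCP orientation; "force": force on the tool from outside, world axes, zero at the start; "wrist_torque": the same for the moment, N m; "grip_width": opening from 0.0 (shut) to 1.0 (fully open); "grip_force": force on a finger pad.
Only numpy, scipy, OpenCV 4.12 (cv2) and the standard library are available. Lean on these libraries where they do the work, as an engineer would, in place of code of your own. Each camera call takes 0.05 s, during which the arm holds its last target. There are 200 camera calls.

## Working session

There is one attempt and no reset: what is moved stays moved. The work goes in short steps, Python scripts to look and compute and a tool call to move; the robot and the scene stay as the last step left them, time stands still between calls to the robot, and variables do not carry over. Pictures are saved under pics/ and viewed, at most 14 in all, crops included, and the job is handed in when it is done.

Besides the shell and the picture viewer there is one more tool, called after ">>>" by a JSON object that holds its "api" and its "payload", one argument or row to a line. send_rows: Moves the arm, as the interface text tells. Its arguments: {"type":"object","properties":{"targets":{"type":"array"},"grip":{"type":"number"},"squeeze":{"type":"number"}},"required":["targets"]}

```bash
ls; mkdir -p pics; cat > h.py <<'E'
import numpy as np, cv2
from rig import ctrl
from scipy.spatial.transform import Rotation as R
def cam(name):
    c=ctrl.calibration(name)
    if 'view' in c: V=np.array(c['view']); T=np.linalg.inv(V)
    else:
        s=ctrl.sense(); q=s['ee_rot']; W=np.eye(4); W[:3,:3]=R.from_quat([q[1],q[2],q[3],q[0]]).as_matrix(); W[:3,3]=s['eef_pos']
        T=W@np.array(c['mount'])
    return c,T
def rays(c,uv):
    uv=np.atleast_2d(np.array(uv,float)); d=np.stack([(uv[:,0]-c['cx'])/c['fx'],(uv[:,1]-c['cy'])/c['fy']],1); s=d.copy()
    for _ in range(20): s=d/(1+c['k1']*(s**2).sum(1,keepdims=True))
    return np.c_[s,np.ones(len(s))]
def at_z(c,T,uv,z):
    d=rays(c,uv)@T[:3,:3].T; return T[:3,3]+d*((z-T[2,3])/d[:,2])[:,None]
def at_d(c,T,uv,dep):
    return (rays(c,uv)*np.atleast_1d(dep)[:,None])@T[:3,:3].T+T[:3,3]
def cloud(c,T,D):
    v,u=np.mgrid[:384,:512]; P=at_d(c,T,np.c_[u.ravel(),v.ravel()],D.ravel()).reshape(384,512,3); P[D==0]=np.nan; return P
def proj(c,T,p):
    p=np.atleast_2d(p); q=(p-T[:3,3])@T[:3,:3]; s=q[:,:2]/q[:,2:]; s=s*(1+c['k1']*(s**2).sum(1,keepdims=True)); return s*[c['fx'],c['fy']]+[c['cx'],c['cy']]
def save(n,im,s=1): cv2.imwrite('pics/'+n,cv2.resize(im[:,:,::-1],None,fx=s,fy=s,interpolation=cv2.INTER_CUBIC))
E
cat > a.py <<'E'
from h import *
ims=[]
for n in ['scene','side']:
    c,T=cam(n); im,D=ctrl.capture(n); save(n+'0.png',im,1.5); np.savez(n+'0.npz',im=im,D=D); P=cloud(c,T,D); print(n,T[:3,3].round())
    for q in ['centrifuge','slot','lid_edge','rotor','cup_floor','rack','rack_1','rack_4','key','key_tip','mat','dish','tape','flask']:
        for r in ctrl.place_of(n,q)[:3]:
            u,v=r['uv']; p=P[int(np.clip(v,0,383)),int(np.clip(u,0,511))]; print(q,np.round(r['uv']),round(r['conf'],2),p.round())
E
python3 a.py
```

```text
pics
scene [1008.  770. 1672.]
centrifuge [267. 259.] 0.81 [580. 211. 162.]
slot [233. 235.] 0.83 [634.  79. 165.]
lid_edge [249. 223.] 0.7 [562.  67. 165.]
lid_edge [200. 209.] 0.52 [ 649. -140.   43.]
cup_floor [201. 216.] 0.6 [ 654. -130.    0.]
cup_floor [218. 144.] 0.47 [ 465. -326.  119.]
rack [197. 207.] 0.98 [ 645. -178.    0.]
rack [202. 217.] 0.9 [ 651. -126.    3.]
rack [194. 200.] 0.89 [ 648. -191.   38.]
rack_1 [197. 207.] 0.98 [ 645. -178.    0.]
rack_1 [202. 217.] 0.9 [ 651. -126.    3.]
rack_1 [194. 200.] 0.89 [ 648. -191.   38.]
rack_4 [197. 207.] 0.98 [ 645. -178.    0.]
rack_4 [202. 217.] 0.9 [ 651. -126.    3.]
rack_4 [194. 200.] 0.89 [ 648. -191.   38.]
key [373. 298.] 0.92 [297. 489.  13.]
key [280. 138.] 0.7 [ 183. -288.   16.]
key [182. 128.] 0.6 [nan nan nan]
key_tip [352. 261.] 0.82 [272. 326.   8.]
key_tip [248. 151.] 0.73 [ 337. -299.   16.]
key_tip [237. 216.] 0.65 [530. -66.  -8.]
mat [251. 204.] 0.73 [461. -73.  14.]
mat [216. 144.] 0.21 [ 475. -325.  127.]
dish [168. 228.] 0.77 [ 790. -140.   17.]
dish [202. 215.] 0.26 [ 652. -132.    5.]
tape [188. 26
[... 446 characters left out ...]
 175.] 0.88 [ 635. -254.   44.]
rack_1 [300. 174.] 0.93 [ 624. -173.   45.]
rack_1 [298. 174.] 0.92 [ 649. -161.   10.]
rack_1 [320. 175.] 0.88 [ 635. -254.   44.]
rack_4 [300. 174.] 0.93 [ 624. -173.   45.]
rack_4 [298. 174.] 0.92 [ 649. -161.   10.]
rack_4 [320. 175.] 0.88 [ 635. -254.   44.]
key [303. 282.] 0.75 [ 169. -287.   26.]
key [179. 236.] 0.71 [227. 209.  25.]
key [270. 213.] 0.52 [429. -94.   8.]
key_tip [200. 209.] 0.69 [383. 181.  -5.]
key_tip [264. 187.] 0.66 [532. -45.  22.]
key_tip [156. 219.] 0.56 [272. 324.  21.]
mat [268. 208.] 0.82 [433. -88.  29.]
dish [302. 148.] 0.57 [ 788. -147.   18.]
tape [265. 145.] 0.81 [743.   8.  41.]
flask [329. 162.] 0.78 [ 734. -276.   20.]
```

View pics/scene0.png

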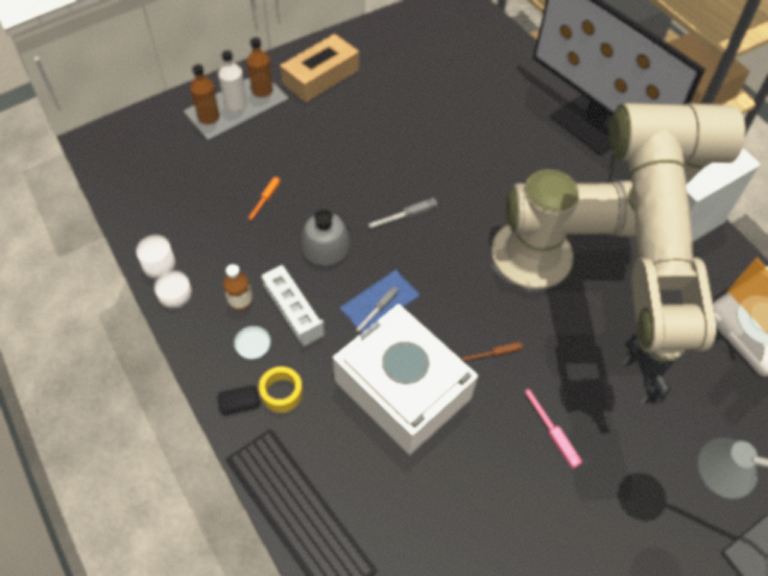

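View pics/side0.png

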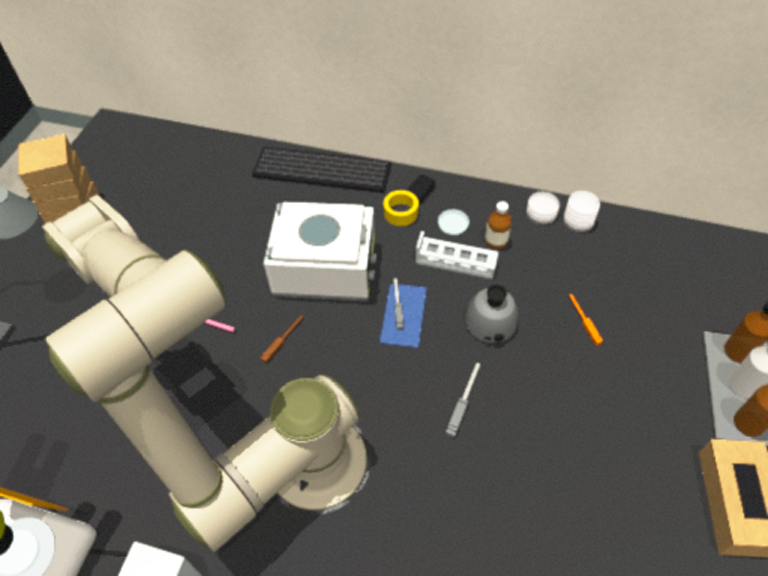

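The scene view shows the centrifuge at about (405,375) with its front facing -y, next to the mat at (380,300), the rack at (293,303) and the mixer at (325,240). Things that could be taken for the key, in scene pixels: grey on the mat (378,308), larger grey (405,213), brown (495,352), pink (553,428) and orange (264,198). By the description it should be the grey one on the mat. I'll check that in a close crop with the wrist camera and get coarse poses from depth.

```bash
cat > b.py <<'E'
from h import *
for n in ['scene','side']:
    z=np.load(n+'0.npz'); c,T=cam(n); P=cloud(c,T,z['D']); X,Y,Z=P[...,0],P[...,1],P[...,2]
    def rect(m,l):
        m=cv2.morphologyEx(m.astype(np.uint8),cv2.MORPH_OPEN,np.ones((2,2),np.uint8)).astype(bool)
        p=P[m][:,:2].astype(np.float32); r=cv2.minAreaRect(p); print(n,l,len(p),np.round(r[0]),np.round(r[1]),round(r[2],1),'medz',np.median(P[m][:,2]).round(1))
    rect((Z>150)&(Z<185)&(X>400)&(X<720)&(Y>-40)&(Y<300),'lid')
    rect((Z>25)&(Z<90)&(X>540)&(X<710)&(Y>-290)&(Y<-60),'rack')
    rect((Z>85)&(Z<150)&(X>380)&(X<560)&(Y>-420)&(Y<-230),'mixer')
    hsv=cv2.cvtColor(z['im'],cv2.COLOR_RGB2HSV); m=(hsv[...,0]>100)&(hsv[...,0]<125)&(hsv[...,1]>110)&(hsv[...,2]>60)&(X>300)&(X<620)&(abs(Z)<30)
    rect(m,'mat')
    print('bench z',np.nanmedian(Z[(X>300)&(X<400)&(Y>-50)&(Y<100)]))
for n in ['wrist']: print(ctrl.calibration(n))
print(ctrl.sense())
E
python3 b.py
```

```text
scene lid 3409 [537. 169.] [202. 238.] 14.6 medz nan
scene rack 579 [ 644. -191.] [ 78. 239.] 0.9 medz nan
scene mixer 420 [ 479. -303.] [ 89. 101.] 70.1 medz 97.5
scene mat 117 [448. -95.] [ 81. 183.] 82.5 medz 0.1
bench z -1.8706848717504272
side lid 2245 [541. 162.] [178. 247.] 17.8 medz nan
side rack 476 [ 672. -184.] [225. 106.] 86.0 medz nan
side mixer 510 [ 498. -337.] [ 96. 161.] 56.9 medz nan
side mat 827 [441. -93.] [188.  97.] 8.6 medz nan
bench z 1.6548743919449862
{'fx': 282.5840269023176, 'fy': 282.5840269023176, 'cx': 255.22358740665953, 'cy': 190.31318990504062, 'k1': -0.04104954548923297, 'mount': array([[ 4.27275193e-04, -9.63258042e-01, -2.68577292e-01,
         6.70653185e+01],
       [ 9.99999785e-01,  2.77882941e-04,  5.94250254e-04,
        -2.47454072e-01],
       [-4.97783289e-04, -2.68577488e-01,  9.63257954e-01,
        -1.42846726e+02],
       [ 0.00000000e+00,  0.00000000e+00,  0.00000000e+00,
         1.00000000e+00]])}
{'time_s': 1.5, 'joints': array([ 1.04259986e+00,  3.12877927e-01,  1.49771380e+00,  3.88738704e-05,
        1.33100255e+00, -2.23387582e-01]), 'dq': array([-3.08621129e-04, -2.08148847e-03,  4.46843792e-05,  2.13473100e-04,
        1.16711959e-03, -1.11629432e-03]), 'tau': array([-1.02707127e-03, -4.12172699e+01, -2.59895325e+01, -2.63037982e-04,
        5.58473330e-04, -1.03839906e-05]), 'eef_pos': array([157.55493848, 500.80236557, 231.30027741]), 'ee_rot': array([-1.78610044e-05,  1.51819706e-01,  9.88408203e-01,  6.17468621e-06]), 'force': array([-0.21464192,  0.34573327,  0.08125821]), 'wrist_torque': array([-0.03656121,  0.02463398, -0.007696  ]), 'grip_force': 0.0, 'grip_width': 0.9984432278669713}
```

>>> {"api": "send_rows", "payload": {
  "targets": [
    {"offset":[3,-4,3],"spin":0},
    {"offset":[6,-8,6],"spin":0},
    {"offset":[9,-12,9],"spin":0},
    {"offset":[12,-16,12],"spin":0},
    {"offset":[15,-20,14],"spin":0},
    {"offset":[17,-23,14],"spin":0},
    {"offset":[19,-26,14],"spin":0},
    {"offset":[21,-30,14],"spin":0}
  ]
}}

```text
time_s: 2.17
eef_pos: [334.6, 254.6, 364.4]
ee_rot: [0.001, 0.152, 0.988, 0.001]
force: [0.4, 1.1, -0.2]
grip_width: 1.001
grip_force: 0.0
```

>>> {"api": "send_rows", "payload": {
  "targets": [
    {"offset":[0,-4,3],"spin":0},
    {"offset":[0,-8,6],"spin":0},
    {"offset":[0,-12,8],"spin":0},
    {"offset":[0,-16,8],"spin":0},
    {"offset":[0,-20,8],"spin":0},
    {"offset":[0,-24,8],"spin":0},
    {"offset":[0,-26,8],"spin":0},
    {"offset":[0,-26,8],"spin":0}
  ]
}}

```text
time_s: 2.83
eef_pos: [333.6, -8.4, 442.8]
ee_rot: [-0.0, 0.156, 0.988, -0.001]
force: [-0.0, 1.0, -0.4]
grip_width: 1.002
grip_force: 0.0
```

```bash
cat > c.py <<'E'
from h import *
import sys
tag=sys.argv[1]; qs=sys.argv[2:]
c,T=cam('wrist'); im,D=ctrl.capture('wrist'); save(tag+'.png',im,1.5); np.savez(tag+'.npz',im=im,D=D,T=T); P=cloud(c,T,D); print(T[:3,3].round())
for q in qs:
    for r in ctrl.place_of('wrist',q)[:3]:
        u,v=r['uv']; p=P[int(np.clip(v,0,383)),int(np.clip(u,0,511))]; print(q,np.round(r['uv']),round(r['conf'],2),p.round())
E
python3 c.py w1 centrifuge slot lid_edge key key_tip mat rack rack_1 cup_floor tape
```

```text
[270.  12. 586.]
lid_edge [337. 274.] 0.56 [561.  61. 166.]
key [102. 116.] 0.77 [ 183. -277.   24.]
key [494.  44.] 0.69 [285. 475.  26.]
key [347.  69.] 0.68 [247. 200.  19.]
key_tip [273. 242.] 0.92 [552. -39.   1.]
key_tip [122. 197.] 0.77 [ 348. -319.    0.]
key_tip [347. 132.] 0.76 [362. 177.  -1.]
mat [238. 203.] 0.69 [432. -79.  21.]
mat [228. 295.] 0.53 [ 623. -166.   48.]
rack [234. 294.] 0.91 [ 623. -152.   47.]
rack [218. 299.] 0.85 [ 627. -191.   47.]
rack [255. 289.] 0.68 [ 628. -104.   45.]
rack_1 [234. 294.] 0.91 [ 623. -152.   47.]
rack_1 [218. 299.] 0.85 [ 627. -191.   47.]
rack_1 [255. 289.] 0.68 [ 628. -104.   45.]
cup_floor [238. 199.] 0.72 [426. -79.  21.]
tape [320. 322.] 0.97 [797.   9.  -0.]
tape [228. 292.] 0.73 [ 639. -177.   11.]
```

View pics/w1.png

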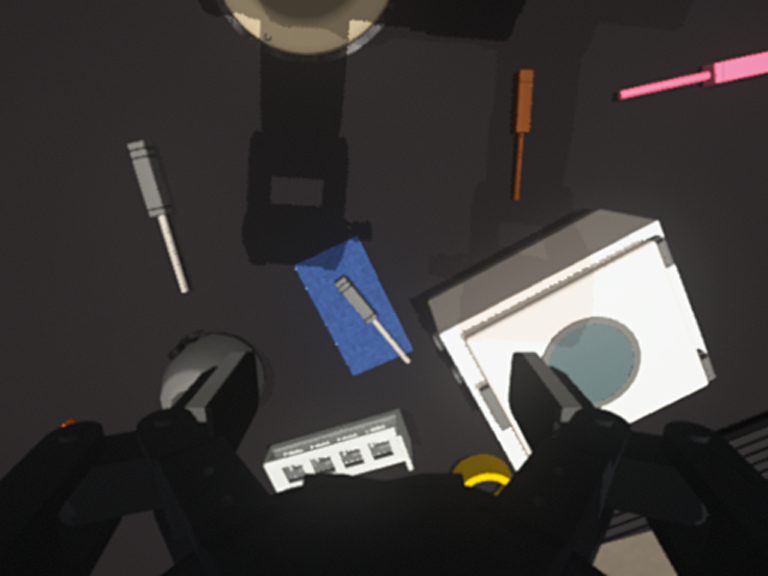

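The wrist view confirms the choice: the grey key on the mat has its handle at (355,298) and its tip at (408,360). It is clearly smaller than the grey one at (150,180), and the others are brown, pink or orange. I'll compute poses from this depth picture.

```bash
cat > d.py <<'E'
from h import *
z=np.load('w1.npz'); c=ctrl.calibration('wrist'); T=z['T']; im=z['im']; D=z['D']; P=cloud(c,T,D); X,Y,Z=P[...,0],P[...,1],P[...,2]
uv=np.array([[344,280],[376,318],[408,361], [131,145],[160,214],[184,291]])/1.5
print('key pts',at_z(c,T,uv,12).round(1))
print('mat corners',at_z(c,T,np.array([[295,267],[357,237],[411,350],[355,375]])/1.5,3).round(1))
print('deck? corners',[ (x, at_z(c,T,np.array([x])/1.5,145).round(0)) for x in [(659,220),(441,336)]], at_z(c,T,np.array([[415,299],[602,209]])/1.5,0).round(0))
hsv=cv2.cvtColor(im,cv2.COLOR_RGB2HSV)
def fit(m,l):
    p=P[m][:,:2].astype(np.float32); r=cv2.minAreaRect(p); print(l,len(p),np.round(r[0],1),np.round(r[1],1),round(r[2],1),cv2.boxPoints(r).round().tolist())
V=hsv[...,2]
fit((Z>135)&(Z<175)&(X>380)&(Y>-60)&(V>90),'deck')
fit((Z>159)&(Z<175)&(X>380)&(Y>-60)&(V>90),'lid')
fit((Z>38)&(Z<55)&(X>550)&(Y<-50)&(Y>-330)&(V>90),'rack46')
fit((Z>60)&(Z<80)&(X>550)&(Y<-50)&(Y>-330)&(V>90),'rack70')
m=(Z>85)&(Z<145)&(Y<-200)&(Y>-430)&(X<540); print('mixer z',np.percentile(Z[m],[5,50,95]).round()); fit(m&(Z<108)&(Z>92),'mixbody'); fit(m&(Z>125),'cup')
E
python3 d.py
```

```text
key pts [[ 397.4  -86.6   12. ]
 [ 464.8  -61.5   12. ]
 [ 543.5  -37.5   12. ]
 [ 138.5 -292.7   12. ]
 [ 232.8 -294.5   12. ]
 [ 342.6 -309.2   12. ]]
mat corners [[ 360.2 -147.8    3. ]
 [ 346.8  -50.7    3. ]
 [ 532.   -28.8    3. ]
 [ 545.4 -121.7    3. ]]
deck? corners [((659, 220), array([[408., 273., 145.]])), ((441, 336), array([[462.,  18., 145.]]))] [[458.  -0.   0.]
 [413. 284.   0.]]
deck 14059 [534.4 164.6] [209.7 261.9] 11.8 [[405.0, 271.0], [459.0, 15.0], [664.0, 58.0], [610.0, 314.0]]
lid 10870 [534.7 165.4] [190.3 243.7] 11.6 [[417.0, 266.0], [466.0, 27.0], [652.0, 65.0], [603.0, 304.0]]
rack46 1407 [ 652.2 -183.8] [ 63.4 217.8] 0.6 [[619.0, -75.0], [622.0, -293.0], [685.0, -292.0], [683.0, -75.0]]
rack70 94 [650.6 -78.2] [61.5  6.4] 0.3 [[620.0, -75.0], [620.0, -82.0], [681.0, -81.0], [681.0, -75.0]]
mixer z [ 87.  96. 101.]
mixbody 352 [ 446.8 -329.1] [26.  81.5] 30.2 [[415.0, -300.0], [456.0, -371.0], [478.0, -358.0], [437.0, -287.0]]
cup 0 [0. 0.] [0. 0.] 0.0 [[0.0, 0.0], [0.0, 0.0], [0.0, 0.0], [0.0, 0.0]]
```

>>> {"api": "send_rows", "payload": {
  "targets": [
    {"offset":[2,-1,-2],"spin":-0.12},
    {"offset":[4,-2,-4],"spin":-0.24},
    {"offset":[6,-3,-6],"spin":-0.36},
    {"offset":[8,-4,-8],"spin":-0.48},
    {"offset":[10,-5,-10],"spin":-0.6},
    {"offset":[10,-6,-12],"spin":-0.72},
    {"offset":[10,-6.5,-14],"spin":-0.84},
    {"offset":[10,-6.5,-16],"spin":-0.96}
  ]
}}

```text
time_s: 4.05
eef_pos: [433.8, -69.4, 281.8]
ee_rot: [-0.0, 0.594, 0.805, -0.0]
force: [0.8, -0.6, -0.5]
grip_width: 1.004
grip_force: 0.0
```

>>> {"api": "send_rows", "payload": {
  "targets": [
    {"offset":[0,0,-1],"spin":-0.12},
    {"offset":[0,0,-2],"spin":-0.24},
    {"offset":[0,0,-3],"spin":-0.36},
    {"offset":[0,0,-3],"spin":-0.48},
    {"offset":[0,0,-3],"spin":-0.6},
    {"offset":[0,0,-3],"spin":-0.72},
    {"offset":[0,0,-3],"spin":-0.84},
    {"offset":[0,0,-3],"spin":-0.96}
  ]
}}

```text
time_s: 4.72
eef_pos: [433.8, -68.6, 253.0]
ee_rot: [-0.0, 0.898, 0.44, -0.0]
force: [-0.3, -0.0, -0.2]
grip_width: 1.0
grip_force: 0.0
```

>>> {"api": "send_rows", "payload": {
  "targets": [
    {"offset":[0,0,0],"spin":-0.12},
    {"offset":[0,0,0],"spin":-0.24},
    {"offset":[0,0,0],"spin":-0.36},
    {"offset":[0,0,0],"spin":-0.48},
    {"offset":[0,0,0],"spin":-0.58},
    {"offset":[0,0,0],"spin":-0.58},
    {"offset":[0,0,0],"spin":-0.58}
  ]
}}

```text
time_s: 5.3
eef_pos: [433.8, -68.7, 253.1]
ee_rot: [-0.0, 0.986, 0.169, -0.0]
force: [-0.2, -0.2, -0.7]
grip_width: 0.999
grip_force: 0.0
```

```bash
cat > e.py <<'E'
from h import *
c,T=cam('wrist'); im,D=ctrl.capture('wrist'); save('w2.png',im,1.5); np.savez('w2.npz',im=im,D=D,T=T); P=cloud(c,T,D); X,Y,Z=P[...,0],P[...,1],P[...,2]
s=ctrl.sense(); q=s['ee_rot']; print(s['eef_pos'].round(1),s['joints'].round(3),'toolx',np.degrees(2*np.arctan2(q[2],q[1])))
hsv=cv2.cvtColor(im,cv2.COLOR_RGB2HSV); 
m=(hsv[...,1]<90)&(Z>6)&(Z<35)&(X>340)&(X<600)&(Y>-150)&(Y<-5)
n,l,st,ce=cv2.connectedComponentsWithStats(m.astype(np.uint8)); k=1+st[1:,4].argmax(); p=P[l==k]; hp=p[p[:,2]>16]
for a,b in(('all',p),('handle',hp)):
    r=cv2.minAreaRect(b[:,:2].astype(np.float32)); print(a,len(b),np.round(r[0],1),np.round(r[1],1),round(r[2],1),np.median(b[:,2]),st[k][:4])
E
python3 e.py
```

```text
[433.8 -68.8 253.1] [-0.425  0.104  1.699 -0.     1.339  0.805] toolx 19.499218718037678
all 1102 [468.  -65.8] [157.3  16.7] 19.5 20.518402115858123 [255  77  13 121]
handle 811 [467.9 -65.9] [157.   16.7] 19.5 20.975220508473285 [255  77  13 121]
```

View pics/w2.png

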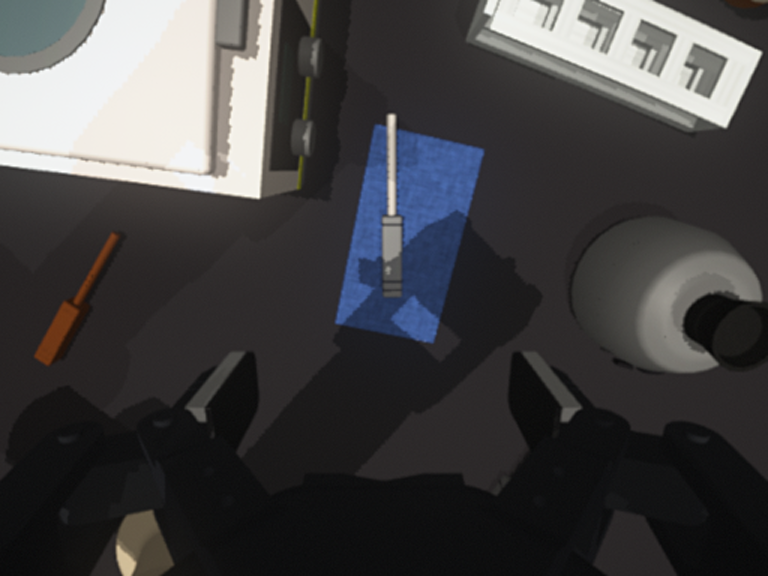

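The key lies at about (392,250) px, pin pointing up the picture, with its axis at 19.5 degrees, already aligned with the tool. I'll go down and grip it near the middle of the handle.

>>> {"api": "send_rows", "payload": {
  "targets": [
    {"offset":[-1.1,-1.3,-4],"spin":0},
    {"offset":[-1.1,-1.3,-8],"spin":0},
    {"offset":[-1.1,-1.3,-12],"spin":0},
    {"offset":[-1.1,-1.3,-16],"spin":0},
    {"offset":[-1.1,-1.3,-20],"spin":0},
    {"offset":[-1.1,-1.3,-23],"spin":0},
    {"offset":[-1.1,-1.3,-24.2],"spin":0},
    {"offset":[-1.1,-1.3,-24.7],"spin":0}
  ],
  "grip": 0.6
}}

```text
time_s: 6.02
eef_pos: [421.7, -81.4, 4.1]
ee_rot: [-0.001, 0.986, 0.169, -0.002]
force: [0.5, -0.1, 0.1]
grip_width: 0.603
grip_force: 0.0
```

>>> {"api": "send_rows", "payload": {
  "targets": [
    {"offset":[0,0,0],"spin":0},
    {"offset":[0,0,0],"spin":0},
    {"offset":[0,0,0],"spin":0},
    {"offset":[0,0,0],"spin":0},
    {"offset":[0,0,0],"spin":0},
    {"offset":[0,0,0],"spin":0},
    {"offset":[0,0,0],"spin":0},
    {"offset":[0,0,0],"spin":0}
  ],
  "grip": 0,
  "squeeze": 80
}}

```text
time_s: 6.68
eef_pos: [423.5, -82.3, 7.5]
ee_rot: [0.001, 0.986, 0.168, 0.001]
force: [-0.6, 1.4, 6.1]
grip_width: 0.188
grip_force: 78.9
```

>>> {"api": "send_rows", "payload": {
  "targets": [
    {"offset":[0,0,1],"spin":0},
    {"offset":[0,0,4],"spin":0},
    {"offset":[0,0,8],"spin":0},
    {"offset":[0,0,12],"spin":0},
    {"offset":[0,0,16],"spin":0},
    {"offset":[0,0,20],"spin":0},
    {"offset":[0,0,20],"spin":0},
    {"offset":[0,0,20],"spin":0}
  ]
}}

```text
time_s: 7.35
eef_pos: [423.4, -82.2, 208.5]
ee_rot: [0.002, 0.986, 0.168, 0.002]
force: [-0.7, -0.9, -1.0]
grip_width: 0.187
grip_force: 78.2
```

```bash
cat > f.py <<'E'
from h import *
c,T=cam('wrist'); im,D=ctrl.capture('wrist'); save('w3.png',im,1.5); np.savez('w3.npz',im=im,D=D,T=T)
s=ctrl.sense(); print(s['eef_pos'].round(1),s['grip_width'],s['grip_force'])
q=s['ee_rot']; W=R.from_quat([q[1],q[2],q[3],q[0]]).as_matrix()
P=cloud(c,T,D); t=(P-s['eef_pos'])@W  # tool coords
m=(t[...,0]>20)&(t[...,0]<140)&(abs(t[...,1])<20)&(t[...,2]>-25)&(t[...,2]<15)
p=t[m]; print(len(p))
for a in range(20,140,10):
    k=p[(p[:,0]>=a)&(p[:,0]<a+10)]
    if len(k): print(a,len(k),np.median(k,0).round(1),k[:,0].max().round(1))
for f in ['w2','w3']:
    z=np.load(f+'.npz'); P=cloud(c,z['T'],z['D']); X,Y,Z=[P[...,i] for i in range(3)]; V=z['im'].max(2)
    m=(Z>138)&(Z<175)&(X>380)&(Y>-60)&(V>90); b=P[m][:,:2]
    th=np.radians(101.8); ex=np.array([np.cos(th),np.sin(th)]); ey=np.array([-ex[1],ex[0]])
    d=(b-[534.4,164.6])@np.c_[ex,ey]; print(f,len(b),'local min/max',np.percentile(d,[.3,99.7],0).round(1))
    # front edge line, near-side edge line
    fr=[(v,d[abs(d[:,1]-v)<4,0].min()) for v in range(-90,100,10) if (abs(d[:,1]-v)<4).sum()>5]; print('front',np.round(fr,1).tolist())
    le=[(u,d[abs(d[:,0]-u)<4,1].max()) for u in range(-120,120,20) if (abs(d[:,0]-u)<4).sum()>5]; print('left',np.round(le,1).tolist())
E
python3 f.py
```

```text
[422.6 -81.8 206.7] 0.1862400931932432 78.23477983474731
4781
20 718 [ 25.1   1.1 -15.4] 30.0
30 776 [ 35.2   1.1 -15.4] 40.0
40 590 [ 42.8   1.1 -10.8] 50.0
50 345 [55.2  0.6 -9.9] 59.9
60 368 [65.3  0.6 -9.7] 69.8
70 389 [75.1  0.6 -9.8] 80.0
80 416 [85.1  0.6 -9.8] 90.0
90 438 [95.1  0.2 -9.8] 100.0
100 467 [105.1   0.2  -9.7] 110.0
110 274 [112.7   0.2  -9.6] 116.2
w2 21586 local min/max [[-130.3    3.3]
 [  19.3  103.8]]
front [[0.0, -130.3], [10.0, -130.5], [20.0, -130.5], [30.0, -130.7], [40.0, -130.8], [50.0, -130.7], [60.0, -130.6], [70.0, -130.2], [80.0, -129.9], [90.0, -130.0]]
left [[-120.0, 104.2], [-100.0, 103.9], [-80.0, 104.5], [-60.0, 104.4], [-40.0, 103.8], [-20.0, 104.4], [0.0, 103.8], [20.0, 104.0]]
w3 15886 local min/max [[-130.4   30.7]
 [ -29.8  104.1]]
front [[30.0, -130.9], [40.0, -130.7], [50.0, -130.6], [60.0, -131.0], [70.0, -130.4], [80.0, -130.5], [90.0, -130.5]]
left [[-120.0, 104.5], [-100.0, 104.3], [-80.0, 104.7], [-60.0, 104.0], [-40.0, 104.0]]
```

>>> {"api": "send_rows", "payload": {
  "targets": [
    {"offset":[3,-0.5,0],"spin":0.12},
    {"offset":[6,-1,0],"spin":0.24},
    {"offset":[9,-1.5,0],"spin":0.36},
    {"offset":[12,-2,0],"spin":0.48},
    {"offset":[15,-2.6,0],"spin":0.6},
    {"offset":[18,-2.6,0],"spin":0.72},
    {"offset":[20,-2.6,0],"spin":0.84},
    {"offset":[21.3,-2.6,0],"spin":0.96}
  ]
}}

```text
time_s: 8.07
eef_pos: [636.7, -107.7, 203.4]
ee_rot: [-0.001, 0.795, 0.606, -0.001]
force: [-0.4, 0.1, -0.8]
grip_width: 0.186
grip_force: 78.2
```

>>> {"api": "send_rows", "payload": {
  "targets": [
    {"offset":[0,0,0],"spin":0.12},
    {"offset":[0,0,-2],"spin":0.24},
    {"offset":[0,0,-4],"spin":0.36},
    {"offset":[0,0,-7],"spin":0.464},
    {"offset":[0,0,-9],"spin":0.464},
    {"offset":[0,0,-9],"spin":0.464},
    {"offset":[0,0,-9],"spin":0.464},
    {"offset":[0,0,-9],"spin":0.464}
  ]
}}

```text
time_s: 8.73
eef_pos: [636.1, -108.1, 117.1]
ee_rot: [0.001, 0.637, 0.771, 0.0]
force: [0.2, -0.1, 0.0]
grip_width: 0.188
grip_force: 78.3
```

```bash
cat > s.py <<'E'
from h import *
s=ctrl.sense(); q=s['ee_rot']; print(s['time_s'],s['eef_pos'].round(1),'toolx',np.degrees(2*np.arctan2(q[2],q[1])).round(2),s['force'].round(1),'w',round(s['grip_width'],3),round(s['grip_force'],1),s['joints'].round(2))
E
python3 s.py
cat > g.py <<'E'
from h import *
c,T=cam('wrist'); im,D=ctrl.capture('wrist')
s=ctrl.sense(); q=s['ee_rot']; W=R.from_quat([q[1],q[2],q[3],q[0]]).as_matrix()
P=cloud(c,T,D); t=(P-s['eef_pos'])@W; np.savez('g.npz',im=im,D=D,T=T)
m=(t[...,0]>20)&(t[...,0]<150)&(abs(t[...,1])<20)&(t[...,2]>-25)&(t[...,2]<15); p=t[m]
for a in range(20,150,20):
    k=p[(p[:,0]>=a)&(p[:,0]<a+20)]
    if len(k): print(a,len(k),np.median(k,0).round(1),k[:,0].max().round(1))
E
python3 g.py
```

```text
8.7333 [ 636.1 -108.1  117.1] toolx 100.86 [ 0.2 -0.1  0. ] w 0.188 78.3 [-0.35  0.67  1.24  0.    1.22 -0.54]
20 1503 [ 30.4   0.4 -13.1] 40.0
40 868 [47.4  0.1 -7.5] 60.0
60 769 [70.4 -0.1 -7.3] 80.0
80 869 [90.2 -0.5 -7.3] 100.0
100 657 [107.   -0.5  -7.2] 114.5
```

>>> {"api": "send_rows", "payload": {
  "targets": [
    {"offset":[0,0,-1],"spin":0},
    {"offset":[0,0,-2.1],"spin":0},
    {"offset":[0,0,-2.1],"spin":0},
    {"offset":[0,0,-2.1],"spin":0},
    {"offset":[-0.2,1.0,-2.1],"spin":0},
    {"offset":[-0.4,2.0,-2.1],"spin":0},
    {"offset":[-0.53,2.6,-2.1],"spin":0},
    {"offset":[-0.53,2.6,-2.1],"spin":0}
  ]
}}

```text
time_s: 9.45
eef_pos: [630.2, -80.0, 95.5]
ee_rot: [-0.0, 0.636, 0.772, 0.0]
force: [0.4, 0.3, -0.1]
grip_width: 0.182
grip_force: 78.3
```

>>> {"api": "send_rows", "payload": {
  "targets": [
    {"offset":[-0.1,0.3,0],"spin":0},
    {"offset":[-0.15,0.7,0],"spin":0},
    {"offset":[-0.23,1.1,0],"spin":0},
    {"offset":[-0.31,1.5,0],"spin":0},
    {"offset":[-0.37,1.8,0],"spin":0},
    {"offset":[-0.37,1.8,0],"spin":0}
  ]
}}

```text
time_s: 9.95
eef_pos: [626.6, -63.2, 95.2]
ee_rot: [-0.0, 0.637, 0.771, 0.0]
force: [0.0, 0.7, -0.8]
grip_width: 0.183
grip_force: 78.3
```

```bash
python3 s.py; python3 g.py
```

```text
9.95 [626.6 -63.2  95.2] toolx 100.92 [ 0.   0.7 -0.8] w 0.183 78.3 [-0.29  0.67  1.32  0.    1.16 -0.48]
20 1504 [ 30.3   0.5 -13.6] 40.0
40 890 [47.3  0.5 -8. ] 60.0
60 763 [70.3  0.1 -7.7] 80.0
80 857 [90.2 -0.4 -7.7] 100.0
100 2293 [109.8  -0.4  -7. ] 116.1
```

>>> {"api": "send_rows", "payload": {
  "targets": [
    {"offset":[-0.06,0.3,0],"spin":0},
    {"offset":[-0.12,0.6,0],"spin":0},
    {"offset":[-0.18,0.9,0],"spin":0},
    {"offset":[-0.24,1.15,0],"spin":0},
    {"offset":[-0.28,1.35,0],"spin":0},
    {"offset":[-0.28,1.35,0],"spin":0},
    {"offset":[-0.28,1.35,0],"spin":0}
  ]
}}

```text
time_s: 10.58
eef_pos: [624.0, -50.6, 95.2]
ee_rot: [0.0, 0.637, 0.771, -0.0]
force: [1.0, -5.0, -0.1]
grip_width: 0.19
grip_force: 78.3
```

>>> {"api": "send_rows", "payload": {
  "targets": [
    {"offset":[-0.06,0.3,0],"spin":0},
    {"offset":[-0.06,0.3,0],"spin":0},
    {"offset":[-0.1,0.5,0],"spin":0},
    {"offset":[-0.1,0.5,0],"spin":0}
  ]
}}

```text
time_s: 10.92
eef_pos: [624.1, -49.3, 96.2]
ee_rot: [0.004, 0.637, 0.771, -0.001]
force: [3.2, -22.0, -0.5]
grip_width: 0.196
grip_force: 51.1
```

>>> {"api": "send_rows", "payload": {
  "targets": [
    {"offset":[0.2,-1,0],"spin":0},
    {"offset":[0.5,-2.5,0],"spin":0},
    {"offset":[0.9,-4.5,0],"spin":0},
    {"offset":[1.4,-7,0],"spin":0},
    {"offset":[1.8,-9,3],"spin":0},
    {"offset":[1.8,-9,7],"spin":0},
    {"offset":[1.8,-9,11],"spin":0},
    {"offset":[1.8,-9,11],"spin":0}
  ]
}}

```text
time_s: 11.58
eef_pos: [643.2, -136.5, 213.7]
ee_rot: [0.006, 0.637, 0.771, 0.002]
force: [-0.0, -0.3, 1.3]
grip_width: 0.182
grip_force: 83.2
```

```bash
python3 s.py; python3 - <<'E'
from h import *
n='side'; c,T=cam(n); im,D=ctrl.capture(n); save('side1.png',im,1.5); np.savez('side1.npz',im=im,D=D)
for n in [n]:
  P=cloud(c,T,D); X,Y,Z=[P[...,i] for i in range(3)]; m=(Z>180)&(X>400)&(X<680)&(Y>100)&(Y<400); print(m.sum(), np.nanpercentile(P[m],[5,50,95],0).round() if m.sum() else '')
E
```

```text
11.5833 [ 643.2 -136.5  213.7] toolx 100.87 [-0.  -0.3  1.3] w 0.182 83.2 [-0.39  0.62  1.08  0.    1.43 -0.58]
164 [[433. 138. 222.]
 [451. 176. 251.]
 [630. 203. 319.]]
```

>>> {"api": "send_rows", "payload": {
  "targets": [
    {"offset":[-3,0.5,0],"spin":-0.12},
    {"offset":[-6,1,0],"spin":-0.24},
    {"offset":[-9,1.5,0],"spin":-0.36},
    {"offset":[-12,2,0],"spin":-0.48},
    {"offset":[-15,2.6,0],"spin":-0.6},
    {"offset":[-18,3.3,0],"spin":-0.72},
    {"offset":[-21,3.8,0],"spin":-0.84},
    {"offset":[-24.4,4.3,0],"spin":-0.96}
  ]
}}

```text
time_s: 12.3
eef_pos: [395.2, -91.5, 203.9]
ee_rot: [-0.001, 0.922, 0.387, -0.0]
force: [-0.1, -1.3, -0.7]
grip_width: 0.184
grip_force: 83.2
```

>>> {"api": "send_rows", "payload": {
  "targets": [
    {"offset":[0,0,-2],"spin":-0.12},
    {"offset":[0,0,-4],"spin":-0.24},
    {"offset":[0,0,-6],"spin":-0.36},
    {"offset":[0,0,-8],"spin":-0.48},
    {"offset":[0,0,-10],"spin":-0.6},
    {"offset":[0,0,-12],"spin":-0.69},
    {"offset":[0,0,-13],"spin":-0.69},
    {"offset":[0,0,-13],"spin":-0.69}
  ]
}}

```text
time_s: 12.97
eef_pos: [395.2, -91.3, 72.7]
ee_rot: [-0.002, 0.998, 0.055, -0.002]
force: [0.5, -0.0, -0.8]
grip_width: 0.183
grip_force: 83.2
```

```bash
python3 s.py; python3 g.py; python3 - <<'E'
from h import *
c=ctrl.calibration('wrist'); z=np.load('g.npz'); save('w4.png',z['im'],1.5); P=cloud(c,z['T'],z['D'])
hsv=cv2.cvtColor(z['im'],cv2.COLOR_RGB2HSV); m=(hsv[...,0]>100)&(hsv[...,0]<125)&(hsv[...,1]>110)&(abs(P[...,2])<15)
r=cv2.minAreaRect(P[m][:,:2].astype(np.float32)); print(m.sum(),r)
E
```

```text
12.9667 [395.2 -91.3  72.7] toolx 6.33 [ 0.5 -0.  -0.8] w 0.183 83.2 [-0.52  0.28  2.03  0.    0.84  0.94]
20 1500 [ 30.3  -0.1 -12.2] 40.0
40 882 [47.1 -0.1 -6.6] 60.0
60 761 [70.  -0.5 -6.3] 80.0
80 857 [90.2 -0.5 -6.3] 100.0
100 678 [107.4  -0.9  -6.1] 114.9
5595 ((440.11737060546875, -88.49159240722656), (182.31442260742188, 101.3919677734375), 7.260509967803955)
```

>>> {"api": "send_rows", "payload": {
  "targets": [
    {"offset":[0.2,0,-3],"spin":0},
    {"offset":[0.2,0,-5],"spin":0},
    {"offset":[0.2,0,-5.8],"spin":0},
    {"offset":[0.2,0,-6.1],"spin":0},
    {"offset":[0.2,0,-6.3],"spin":0},
    {"offset":[0.2,0,-6.3],"spin":0}
  ]
}}

```text
time_s: 13.52
eef_pos: [399.3, -92.6, 12.8]
ee_rot: [0.0, 0.998, 0.055, 0.0]
force: [0.2, -0.0, -0.3]
grip_width: 0.186
grip_force: 83.2
```

>>> {"api": "send_rows", "payload": {
  "targets": [
    {"offset":[0,0,0],"spin":0},
    {"offset":[0,0,0],"spin":0},
    {"offset":[0,0,0],"spin":0},
    {"offset":[0,0,0],"spin":0},
    {"offset":[0,0,0],"spin":0},
    {"offset":[0,0,1],"spin":0},
    {"offset":[0,0,4],"spin":0},
    {"offset":[0,0,8],"spin":0}
  ],
  "grip": 0.6
}}

```text
time_s: 14.18
eef_pos: [397.5, -91.7, 91.6]
ee_rot: [-0.001, 0.998, 0.055, -0.002]
force: [0.5, -0.2, -0.7]
grip_width: 0.601
grip_force: 0.0
```

>>> {"api": "send_rows", "payload": {
  "targets": [
    {"offset":[1,1,4],"spin":0},
    {"offset":[2,2,8],"spin":0},
    {"offset":[4,4,12],"spin":0},
    {"offset":[6,7,16],"spin":0},
    {"offset":[8,10,20],"spin":0},
    {"offset":[10,13,24],"spin":0},
    {"offset":[12,16,26],"spin":0},
    {"offset":[12,19,28],"spin":0}
  ]
}}

```text
time_s: 14.85
eef_pos: [511.0, 71.7, 351.8]
ee_rot: [0.0, 0.998, 0.055, 0.0]
force: [0.0, -0.8, -0.9]
grip_width: 0.601
grip_force: 0.0
```

```bash
python3 s.py; python3 c.py w5 rotor rack cup_floor tube_1
```

```text
14.85 [511.   71.7 351.8] toolx 6.3 [ 0.  -0.8 -0.9] w 0.601 0.0 [-0.09  0.24  1.29 -0.    1.62  1.37]
[579.  79. 495.]
rotor [197. 133.] 0.77 [542. 158.  84.]
rotor [406.  84.] 0.43 [ 649. -144.   46.]
rack [458.  90.] 0.91 [ 649. -227.   48.]
rack [418.  87.] 0.9 [ 652. -181.   13.]
rack [430.  89.] 0.66 [ 646. -182.   45.]
cup_floor [403.  85.] 0.56 [ 645. -138.   45.]
tube_1 [216. 117.] 0.87 [568. 126. 144.]
tube_1 [178. 114.] 0.66 [566. 185.  92.]
tube_1 [177. 153.] 0.58 [511. 184.  90.]
```

View pics/w5.png

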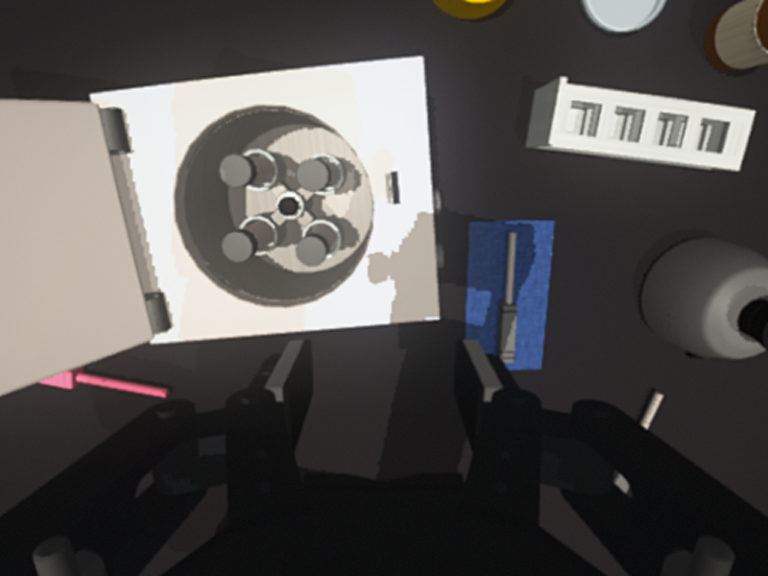

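All four tubes stand in the rotor, with caps at (318,245), (240,247), (237,170) and (318,172) px. The lid is open and the key is back on its mat. I'll measure the caps and then look over the rack and mixer.

```bash
cat > k.py <<'E'
from h import *
z=np.load('w5.npz'); c=ctrl.calibration('wrist'); P=cloud(c,z['T'],z['D']); X,Y,Z=[P[...,i] for i in range(3)]
m=(Z>138)&(Z<150)&(np.hypot(X-534.5,Y-164.6)<68)
n,l,st,ce=cv2.connectedComponentsWithStats(m.astype(np.uint8))
for k in range(1,n):
    if st[k,4]>60: r=cv2.minEnclosingCircle(P[l==k][:,:2].astype(np.float32)); print(st[k,4],np.round(r[0],1),round(r[1],1),P[l==k].mean(0).round(1))
m=(Z>38)&(Z<55)&(X>550)&(Y<-50)&(Y>-330)&(z['im'].max(2)>90); print('rack',cv2.minAreaRect(P[m][:,:2].astype(np.float32)))
E
python3 k.py
```

```text
376 [565.1 196.3] 12.9 [565.4 196.  143.9]
394 [568.1 134.9] 13.4 [568.4 134.3 144. ]
364 [503.  194.3] 13.4 [503.6 193.5 143.8]
350 [506.2 131.7] 13.3 [506.5 131.4 144. ]
rack ((701.8085327148438, -184.22903442382812), (161.3211212158203, 219.73983764648438), 0.8476963043212891)
```

>>> {"api": "send_rows", "payload": {
  "targets": [
    {"offset":[-1,-4,1],"spin":0.12},
    {"offset":[-2,-8,2],"spin":0.24},
    {"offset":[-3,-12,3],"spin":0.36},
    {"offset":[-4,-16,4],"spin":0.48},
    {"offset":[-5,-20,5],"spin":0.6},
    {"offset":[-6,-24,5],"spin":0.72},
    {"offset":[-6,-28,5],"spin":0.84},
    {"offset":[-6,-28,5],"spin":0.96}
  ]
}}

```text
time_s: 15.77
eef_pos: [448.6, -210.8, 399.5]
ee_rot: [-0.001, 0.877, 0.48, -0.0]
force: [0.2, -0.0, -0.1]
grip_width: 0.6
grip_force: 0.0
```

>>> {"api": "send_rows", "payload": {
  "targets": [
    {"offset":[0,0,0],"spin":0.12},
    {"offset":[0,0,0],"spin":0.24},
    {"offset":[0,0,0],"spin":0.36},
    {"offset":[0,0,0],"spin":0.48},
    {"offset":[0,0,0],"spin":0.6},
    {"offset":[0,0,0],"spin":0.6},
    {"offset":[0,0,0],"spin":0.6},
    {"offset":[0,0,0],"spin":0.6}
  ]
}}

```text
time_s: 16.43
eef_pos: [449.9, -208.5, 399.7]
ee_rot: [-0.0, 0.699, 0.715, -0.0]
force: [-0.4, 0.0, -0.3]
grip_width: 0.598
grip_force: 0.0
```

```bash
python3 s.py; python3 c.py w6 cup_floor mixer_cup rack_1 rack_2 rack_3 rack_4
```

```text
16.4333 [ 449.9 -208.5  399.7] toolx 91.27 [-0.4  0.  -0.3] w 0.598 0.0 [-0.67  0.19  1.22 -0.    1.73 -0.69]
[ 449. -141.  543.]
cup_floor [270. 230.] 0.9 [ 475. -320.  126.]
cup_floor [363. 151.] 0.32 [ 657. -208.    5.]Traceback (most recent call last):
  File "c.py", line 6, in <module>
    for r in ctrl.place_of('wrist',q)[:3]:
             ~~~~~~~~~~~~~^^^^^^^^^^^
ValueError: it knows: centrifuge, cup_floor, dish, flask, key, key_tip, lid_edge, mat, rack, rotor, slot, tab_face, tape, tube
```

View pics/w6.png

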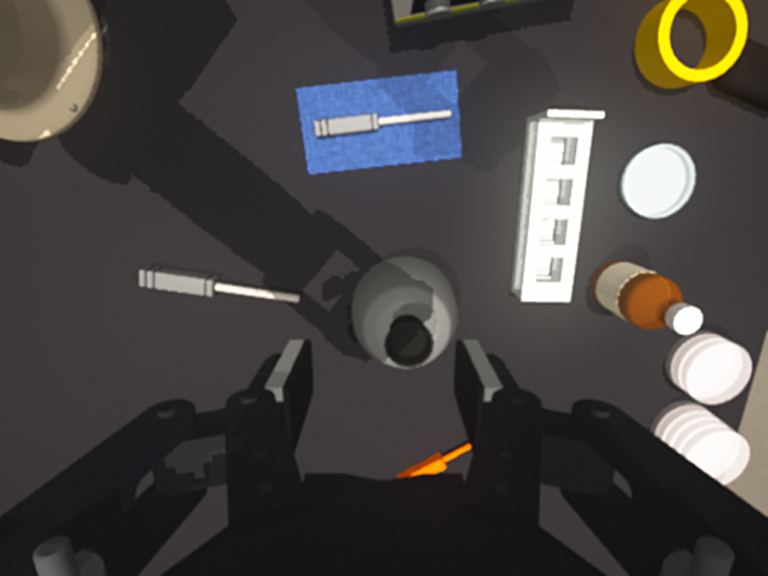

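The cup sits at (408,340) px and the rack at (555,205), with its tall panel at the top, at (570,115).

```bash
cat > l.py <<'E'
from h import *
z=np.load('w6.npz'); c=ctrl.calibration('wrist'); P=cloud(c,z['T'],z['D']); X,Y,Z=[P[...,i] for i in range(3)]; V=z['im'].max(2)
near=np.hypot(X-475,Y+320)<45
for a,b in((130,145),(120,130),(92,110)):
    m=near&(Z>a)&(Z<b) if a>100 else (np.hypot(X-475,Y+320)<90)&(Z>a)&(Z<b)
    p=P[m]; r=cv2.minEnclosingCircle(p[:,:2].astype(np.float32)); print(a,m.sum(),np.round(r,1) if 0 else (np.round(r[0],1),round(r[1],1)),np.median(p,0).round(1))
m=(Z>40)&(Z<52)&(abs(X-650)<60)&(Y<-50)&(Y>-310)&(V>90); r=cv2.minAreaRect(P[m][:,:2].astype(np.float32)); print('rack',r,np.median(Z[m]))
m=(Z>60)&(Z<80)&(abs(X-650)<60)&(Y<-50)&(Y>-310)&(V>90); print('tall',cv2.minAreaRect(P[m][:,:2].astype(np.float32)))
# wells: dark/low points inside rack
m=(Z<30)&(abs(X-651)<20)&(Y<-90)&(Y>-285); 
n,l,st,ce=cv2.connectedComponentsWithStats(m.astype(np.uint8))
for k in range(1,n):
    if st[k,4]>30: print('well',st[k,4],P[l==k].mean(0).round(1))
# grid hole extents along y at x center, top-level gaps
t=(Z>40)&(Z<52)&(abs(X-651)<4)&(Y<-70)&(Y>-300); y=np.sort(Y[t]); g=np.where(np.diff(y)>12)[0]; print([(y[i].round(1),y[i+1].round(1)) for i in g])
for yy in (-115,-161,-207,-253):
    t=(Z>40)&(Z<52)&(abs(Y-yy)<4)&(abs(X-651)<45); x=np.sort(X[t]); g=np.where(np.diff(x)>12)[0]; print(yy,x[0],x[-1],[(x[i].round(1),x[i+1].round(1)) for i in g])
E
python3 l.py
```

```text
130 343 (array([ 479.8, -315.7]), 25.8) [ 481.6 -322.9  137.6]
120 476 (array([ 479.4, -314.1]), 22.3) [ 480.1 -316.6  126.5]
92 1602 (array([ 480.1, -315. ]), 50.1) [ 475.4 -298.3   97.8]
rack ((652.12841796875, -184.70802307128906), (62.62274932861328, 217.15135192871094), 0.565584123134613) 46.39353432667576
tall ((650.3074951171875, -79.46363830566406), (6.884709358215332, 60.63945388793945), 89.78968048095703)
well 260 [ 661.4 -114.4    9. ]
well 224 [ 661.8 -162.7    8.2]
well 213 [ 661.7 -211.6    8.9]
well 195 [ 661.7 -261.2    9.4]
[(np.float64(-269.7), np.float64(-236.5)), (np.float64(-223.4), np.float64(-189.9)), (np.float64(-177.5), np.float64(-145.4)), (np.float64(-133.5), np.float64(-99.5))]
-115 621.0323908600666 682.0337736318112 [(np.float64(636.4), np.float64(666.9))]
-161 621.4573852126075 681.2946428702261 [(np.float64(636.8), np.float64(666.1))]
-207 621.4890849674771 681.4073273269983 [(np.float64(636.6), np.float64(668.3))]
-253 621.7681317672843 683.2132040005758 [(np.float64(636.2), np.float64(668.2))]
```

>>> {"api": "send_rows", "payload": {
  "targets": [
    {"offset":[0.6,4,-1],"spin":-0.11},
    {"offset":[1.2,8,-2],"spin":-0.22},
    {"offset":[1.8,12,-3],"spin":-0.33},
    {"offset":[2.4,16,-4],"spin":-0.44},
    {"offset":[3,20,-5],"spin":-0.55},
    {"offset":[3.6,24,-6],"spin":-0.66},
    {"offset":[4.4,28,-7],"spin":-0.755},
    {"offset":[5.6,31,-9],"spin":-0.755}
  ],
  "grip": 0.55
}}

```text
time_s: 17.2
eef_pos: [501.8, 88.9, 318.6]
ee_rot: [0.001, 0.914, 0.406, 0.001]
force: [0.0, -1.5, 0.0]
grip_width: 0.551
grip_force: 0.0
```

>>> {"api": "send_rows", "payload": {
  "targets": [
    {"offset":[0,2,-3],"spin":0},
    {"offset":[0,3,-6],"spin":0},
    {"offset":[0,3,-8],"spin":0},
    {"offset":[0,3,-8],"spin":0},
    {"offset":[0,3,-8],"spin":0},
    {"offset":[0,3,-8],"spin":0}
  ]
}}

```text
time_s: 17.7
eef_pos: [502.5, 116.6, 239.2]
ee_rot: [0.001, 0.913, 0.408, 0.001]
force: [0.7, 0.5, 0.0]
grip_width: 0.549
grip_force: 0.0
```

```bash
python3 s.py; python3 - <<'E'
from h import *
z=np.load('w6.npz'); c=ctrl.calibration('wrist'); P=cloud(c,z['T'],z['D']); X,Y,Z=[P[...,i] for i in range(3)]
m=(X>690)&(X<830)&(Y<-180)&(Y>-360)&(Z>15)&(Z<140); p=P[m]; print(len(p))
for a in range(15,140,20):
    k=p[(p[:,2]>a)&(p[:,2]<a+20)]
    if len(k): print(a,len(k),k.min(0).round(),k.max(0).round())
# fresh cap check
c,T=cam('wrist'); im,D=ctrl.capture('wrist'); P=cloud(c,T,D); X,Y,Z=[P[...,i] for i in range(3)]
m=((Z>138)&(Z<150)&(np.hypot(X-534.5,Y-164.6)<68)).astype(np.uint8)
n,l,st,ce=cv2.connectedComponentsWithStats(m)
for k in range(1,n):
    if st[k,4]>200: r=cv2.minEnclosingCircle(P[l==k][:,:2].astype(np.float32)); print(st[k,4],np.round(r[0],1),round(r[1],1))
E
```

```text
17.7 [502.5 116.6 239.2] toolx 48.19 [0.7 0.5 0. ] w 0.549 0.0 [ 0.    0.29  1.51 -0.    1.34  0.73]
1934
15 292 [ 726. -306.   15.] [ 816. -180.   35.]
35 214 [ 726. -307.   35.] [ 769. -247.   55.]
55 254 [ 726. -306.   55.] [ 770. -247.   75.]
75 292 [ 727. -308.   75.] [ 777. -247.   95.]
95 625 [ 727. -308.   95.] [ 784. -249.  115.]
115 219 [ 741. -295.  115.] [ 772. -262.  134.]
135 38 [ 744. -292.  136.] [ 759. -265.  140.]
937 [565.4 197. ] 13.4
835 [503.3 194.2] 13.4
798 [568. 135.] 13.2
727 [506.1 131.9] 13.4
```

>>> {"api": "send_rows", "payload": {
  "targets": [
    {"offset":[0.37,1.52,0],"spin":0},
    {"offset":[0.37,1.52,0],"spin":0},
    {"offset":[0.37,1.52,-2],"spin":0},
    {"offset":[0.37,1.52,-5],"spin":0},
    {"offset":[0.37,1.52,-8],"spin":0},
    {"offset":[0.37,1.52,-11],"spin":0},
    {"offset":[0.37,1.52,-13],"spin":0},
    {"offset":[0.37,1.52,-13.9],"spin":0}
  ]
}}

```text
time_s: 18.42
eef_pos: [504.8, 131.5, 96.8]
ee_rot: [-0.0, 0.913, 0.409, -0.001]
force: [-0.5, 0.4, -0.0]
grip_width: 0.549
grip_force: 0.0
```

>>> {"api": "send_rows", "payload": {
  "targets": [
    {"offset":[0,0,0],"spin":0},
    {"offset":[0,0,0],"spin":0},
    {"offset":[0,0,0],"spin":0},
    {"offset":[0,0,0],"spin":0},
    {"offset":[0,0,0],"spin":0},
    {"offset":[0,0,0],"spin":0},
    {"offset":[0,0,0],"spin":0}
  ],
  "grip": 0,
  "squeeze": 80
}}

```text
time_s: 19.0
eef_pos: [506.1, 132.2, 99.7]
ee_rot: [0.0, 0.913, 0.409, 0.001]
force: [-1.4, -0.8, 6.6]
grip_width: 0.286
grip_force: 78.3
```

```bash
python3 s.py
```

```text
19.0 [506.1 132.2  99.7] toolx 48.27 [-1.4 -0.8  6.6] w 0.286 78.3 [ 0.03  0.45  1.67 -0.    1.02  0.76]
```

>>> {"api": "send_rows", "payload": {
  "targets": [
    {"offset":[0,0,2],"spin":0},
    {"offset":[0,0,5],"spin":0},
    {"offset":[0,0,8.5],"spin":0},
    {"offset":[0,0,12],"spin":0},
    {"offset":[0,-2,12.5],"spin":0.1},
    {"offset":[-0.3,-5,12.5],"spin":0.2},
    {"offset":[-0.6,-9,12.5],"spin":0.3},
    {"offset":[-0.9,-13,12.5],"spin":0.4}
  ]
}}

```text
time_s: 19.67
eef_pos: [496.1, 1.2, 223.9]
ee_rot: [0.0, 0.811, 0.585, 0.0]
force: [0.1, 0.1, -1.1]
grip_width: 0.285
grip_force: 78.3
```

>>> {"api": "send_rows", "payload": {
  "targets": [
    {"offset":[-0.2,-4,0],"spin":0.1},
    {"offset":[-0.4,-8,0],"spin":0.2},
    {"offset":[-0.6,-12,0],"spin":0.3},
    {"offset":[-0.9,-16,0],"spin":0.33},
    {"offset":[-1.2,-20,0],"spin":0.33},
    {"offset":[-1.4,-24,0],"spin":0.33},
    {"offset":[-1.6,-28,0],"spin":0.33},
    {"offset":[-1.7,-30.5,0],"spin":0.33}
  ]
}}

```text
time_s: 20.33
eef_pos: [478.6, -306.3, 223.5]
ee_rot: [0.0, 0.707, 0.707, -0.0]
force: [-0.1, -0.4, -0.5]
grip_width: 0.283
grip_force: 78.3
```

>>> {"api": "send_rows", "payload": {
  "targets": [
    {"offset":[0,-1,0],"spin":0},
    {"offset":[0,-1,0],"spin":0},
    {"offset":[0,-1,0],"spin":0},
    {"offset":[0,-1,0],"spin":0}
  ]
}}

```text
time_s: 20.67
eef_pos: [479.8, -311.4, 223.7]
ee_rot: [-0.0, 0.706, 0.708, 0.0]
force: [-0.1, -0.2, -0.0]
grip_width: 0.285
grip_force: 78.4
```

```bash
python3 s.py; cat > t.py <<'E'
# measure tube in hand and cup in tool/world coords
from h import *
s=ctrl.sense(); c,T=cam('wrist'); im,D=ctrl.capture('wrist'); np.savez('t.npz',im=im,D=D,T=T)
q=s['ee_rot']; W=R.from_quat([q[1],q[2],q[3],q[0]]).as_matrix(); P=cloud(c,T,D); t=(P-s['eef_pos'])@W
V=im.max(2)
for a in range(-40,70,10):
    m=(abs(t[...,1])<25)&(t[...,0]>-25)&(t[...,0]<25)&(t[...,2]>a)&(t[...,2]<=a+10)&(V>70); k=t[m]
    if len(k)>10: print('z',a,len(k),'x',k[:,0].min().round(1),k[:,0].max().round(1),'y',k[:,1].min().round(1),k[:,1].max().round(1))
E
python3 t.py; python3 - <<'E'
import sys; sys.path.insert(0,'.')
from h import *
z=np.load('t.npz'); save('w7.png',z['im'],1)
E
```

```text
20.6667 [ 479.8 -311.4  223.7] toolx 90.17 [-0.1 -0.2 -0. ] w 0.285 78.4 [-0.78  0.42  1.36  0.    1.36 -0.78]
z -40 298 x -11.0 11.4 y -18.0 19.6
z -30 573 x 2.9 12.7 y -18.0 19.6
z -20 542 x 3.4 12.5 y -19.5 19.6
z -10 410 x 3.6 12.5 y -17.8 19.5
z 0 249 x 4.2 12.4 y -11.4 12.6
z 10 213 x 3.2 12.4 y -11.6 12.5
z 20 181 x 3.3 12.5 y -11.7 12.5
z 30 155 x 3.7 12.3 y -11.6 12.4
z 40 130 x 3.7 12.4 y -11.5 12.4
z 50 43 x 3.6 12.1 y -11.7 12.1
```

View pics/w7.png

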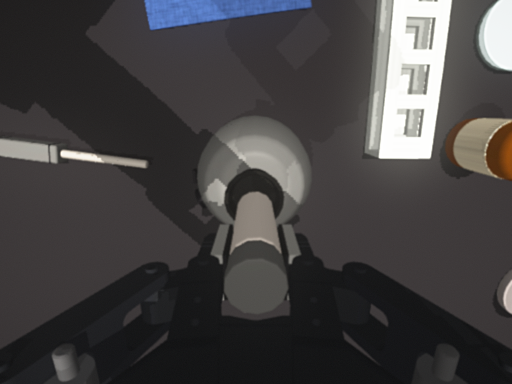

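The tube hangs upright and centred, at (255,260) px above the cup at (255,195). I'll press it in.

>>> {"api": "send_rows", "payload": {
  "targets": [
    {"offset":[0,-0.41,-1],"spin":0},
    {"offset":[0,-0.41,-3],"spin":0},
    {"offset":[0,-0.41,-4],"spin":0},
    {"offset":[0,-0.41,-4.3],"spin":0},
    {"offset":[0,-0.41,-4.6],"spin":0},
    {"offset":[0,-0.41,-4.8],"spin":0},
    {"offset":[0,-0.41,-4.9],"spin":0},
    {"offset":[0,-0.41,-4.9],"spin":0}
  ]
}}

```text
time_s: 21.38
eef_pos: [479.3, -316.4, 175.9]
ee_rot: [-0.0, 0.706, 0.708, -0.0]
force: [-4.4, 4.3, 8.8]
grip_width: 0.284
grip_force: 79.4
```

```bash
python3 s.py
```

```text
21.3833 [ 479.3 -316.4  175.9] toolx 90.12 [-4.4  4.3  8.8] w 0.284 79.4 [-0.79  0.47  1.42 -0.    1.25 -0.79]
```

>>> {"api": "send_rows", "payload": {
  "targets": [
    {"offset":[0,0,-0.15],"spin":0},
    {"offset":[0,0,-0.3],"spin":0},
    {"offset":[0,0,-0.3],"spin":0},
    {"offset":[0,0,-0.3],"spin":0}
  ]
}}

```text
time_s: 21.72
eef_pos: [479.5, -316.7, 175.5]
ee_rot: [0.001, 0.706, 0.708, -0.0]
force: [-9.5, 7.2, 26.1]
grip_width: 0.282
grip_force: 81.6
```

```bash
python3 s.py; python3 t.py
```

```text
21.7167 [ 479.5 -316.7  175.5] toolx 90.13 [-9.5  7.2 26.1] w 0.282 81.6 [-0.79  0.47  1.43 -0.    1.25 -0.79]
z -40 917 x -11.1 13.0 y -18.1 19.5
z -30 656 x 3.1 12.6 y -19.6 21.1
z -20 581 x 2.8 12.6 y -19.7 21.0
z -10 433 x 2.3 12.9 y -20.7 21.3
z 0 258 x 4.1 12.9 y -11.6 12.4
z 10 216 x 3.5 12.8 y -11.8 12.3
z 20 185 x 3.9 12.8 y -11.9 12.1
z 30 157 x 4.1 12.9 y -11.9 12.3
z 40 229 x -14.5 24.8 y -25.0 24.9
z 50 127 x -11.9 12.8 y -15.5 15.7
```

>>> {"api": "send_rows", "payload": {
  "targets": [
    {"offset":[0,0,0],"spin":0},
    {"offset":[0,0,0],"spin":0},
    {"offset":[0,0,0],"spin":0},
    {"offset":[0,0,0],"spin":0},
    {"offset":[0,0,0],"spin":0},
    {"offset":[0,0,0],"spin":0},
    {"offset":[0,0,0],"spin":0},
    {"offset":[0,0,0],"spin":0}
  ]
}}

```text
time_s: 22.43
eef_pos: [479.5, -316.7, 175.4]
ee_rot: [0.001, 0.706, 0.708, -0.0]
force: [-9.3, 7.4, 25.7]
grip_width: 0.283
grip_force: 81.6
```

>>> {"api": "send_rows", "payload": {
  "targets": [
    {"offset":[0,0,0],"spin":0},
    {"offset":[0,0,0],"spin":0},
    {"offset":[0,0,0],"spin":0},
    {"offset":[0,0,0],"spin":0},
    {"offset":[0,0,0],"spin":0},
    {"offset":[0,0,0],"spin":0},
    {"offset":[0,0,0],"spin":0},
    {"offset":[0,0,0],"spin":0}
  ]
}}

```text
time_s: 23.1
eef_pos: [479.5, -316.7, 175.5]
ee_rot: [0.001, 0.706, 0.708, -0.0]
force: [-9.1, 7.5, 25.1]
grip_width: 0.286
grip_force: 81.6
```

>>> {"api": "send_rows", "payload": {
  "targets": [
    {"offset":[0,0,0],"spin":0},
    {"offset":[0,0,0],"spin":0},
    {"offset":[0,0,0],"spin":0},
    {"offset":[0,0,0],"spin":0},
    {"offset":[0,0,0],"spin":0},
    {"offset":[0,0,0],"spin":0},
    {"offset":[0,0,0],"spin":0},
    {"offset":[0,0,0],"spin":0}
  ]
}}

```text
time_s: 23.77
eef_pos: [479.5, -316.7, 175.5]
ee_rot: [0.001, 0.706, 0.708, -0.0]
force: [-9.0, 6.5, 26.2]
grip_width: 0.286
grip_force: 81.6
```

>>> {"api": "send_rows", "payload": {
  "targets": [
    {"offset":[0,0,0],"spin":0},
    {"offset":[0,0,0],"spin":0},
    {"offset":[0,0,0],"spin":0},
    {"offset":[0,0,0],"spin":0},
    {"offset":[0,0,0],"spin":0},
    {"offset":[0,0,0],"spin":0},
    {"offset":[0,0,0],"spin":0},
    {"offset":[0,0,0],"spin":0}
  ]
}}

```text
time_s: 24.43
eef_pos: [479.5, -316.7, 175.5]
ee_rot: [0.001, 0.706, 0.708, -0.0]
force: [-8.5, 7.4, 25.3]
grip_width: 0.286
grip_force: 81.6
```

>>> {"api": "send_rows", "payload": {
  "targets": [
    {"offset":[0,0,0],"spin":0},
    {"offset":[0,0,0],"spin":0},
    {"offset":[0,0,0.6],"spin":0},
    {"offset":[0,0,2],"spin":0},
    {"offset":[0,0,4],"spin":0},
    {"offset":[0,0,5],"spin":0},
    {"offset":[2,2,5],"spin":0},
    {"offset":[5,5,5],"spin":0}
  ]
}}

```text
time_s: 25.1
eef_pos: [528.5, -269.0, 222.6]
ee_rot: [0.001, 0.708, 0.706, -0.0]
force: [0.9, -1.0, -0.8]
grip_width: 0.287
grip_force: 78.6
```

>>> {"api": "send_rows", "payload": {
  "targets": [
    {"offset":[2,3,0],"spin":0},
    {"offset":[5,6,0],"spin":0},
    {"offset":[8,9.5,0],"spin":0},
    {"offset":[10.5,12.5,0],"spin":0},
    {"offset":[12.2,15,-2],"spin":0},
    {"offset":[12.2,15,-4],"spin":0},
    {"offset":[12.2,15,-4],"spin":0},
    {"offset":[12.2,15,-4],"spin":0}
  ]
}}

```text
time_s: 25.77
eef_pos: [650.6, -117.5, 181.0]
ee_rot: [-0.001, 0.706, 0.708, -0.001]
force: [0.3, -0.8, 0.1]
grip_width: 0.287
grip_force: 78.7
```

```bash
python3 s.py; python3 t.py
```

```text
25.7667 [ 650.6 -117.5  181. ] toolx 90.1 [ 0.3 -0.8  0.1] w 0.287 78.7 [-0.36  0.66  1.1  -0.    1.39 -0.36]
z -40 297 x -11.3 11.7 y -17.9 19.5
z -30 563 x 3.5 12.8 y -18.1 19.4
z -20 541 x 3.4 12.5 y -18.0 19.8
z -10 426 x 2.4 12.7 y -17.8 19.8
z 0 254 x 3.8 12.6 y -11.5 12.5
z 10 206 x 3.5 12.4 y -11.6 12.4
z 20 181 x 3.6 12.3 y -11.5 12.4
z 30 151 x 3.3 12.3 y -11.7 12.2
z 40 136 x 3.5 12.3 y -11.8 12.4
z 50 39 x 4.0 12.0 y -11.6 12.2
```

>>> {"api": "send_rows", "payload": {
  "targets": [
    {"offset":[0.07,0.19,-2],"spin":0},
    {"offset":[0.07,0.19,-5],"spin":0},
    {"offset":[0.07,0.19,-7],"spin":0},
    {"offset":[0.07,0.19,-9],"spin":0},
    {"offset":[0.07,0.19,-10.5],"spin":0},
    {"offset":[0.07,0.19,-11.3],"spin":0},
    {"offset":[0.07,0.19,-11.8],"spin":0},
    {"offset":[0.07,0.19,-12.0],"spin":0}
  ]
}}

```text
time_s: 26.48
eef_pos: [651.9, -116.4, 62.3]
ee_rot: [0.001, 0.707, 0.707, 0.0]
force: [0.1, 0.6, -0.1]
grip_width: 0.286
grip_force: 78.7
```

```bash
python3 s.py
```

```text
26.4833 [ 651.9 -116.4   62.3] toolx 90.04 [ 0.1  0.6 -0.1] w 0.286 78.7 [-0.35  0.77  1.23 -0.    1.15 -0.35]
```

>>> {"api": "send_rows", "payload": {
  "targets": [
    {"offset":[0,0,-0.1],"spin":0},
    {"offset":[0,0,-0.2],"spin":0},
    {"offset":[0,0,-0.2],"spin":0}
  ]
}}

```text
time_s: 26.73
eef_pos: [652.2, -116.1, 61.7]
ee_rot: [0.001, 0.707, 0.708, 0.0]
force: [-2.8, -0.4, 5.4]
grip_width: 0.285
grip_force: 79.4
```

>>> {"api": "send_rows", "payload": {
  "targets": [
    {"offset":[0,0,0],"spin":0},
    {"offset":[0,0,0],"spin":0},
    {"offset":[0,0,0.1],"spin":0},
    {"offset":[0,0,0.3],"spin":0},
    {"offset":[0,0,2],"spin":0},
    {"offset":[0,0,6],"spin":0},
    {"offset":[0,0,10],"spin":0},
    {"offset":[0,0,14],"spin":0}
  ],
  "grip": 0.55
}}

```text
time_s: 27.4
eef_pos: [651.4, -115.4, 201.5]
ee_rot: [-0.0, 0.707, 0.708, -0.0]
force: [0.4, -0.6, 1.2]
grip_width: 0.551
grip_force: 0.0
```

>>> {"api": "send_rows", "payload": {
  "targets": [
    {"offset":[-1,3,2],"spin":0.11},
    {"offset":[-2.5,6.5,3],"spin":0.22},
    {"offset":[-4.2,10,3.5],"spin":0.33},
    {"offset":[-6,13.5,4],"spin":0.44},
    {"offset":[-8,17,4],"spin":0.55},
    {"offset":[-10,20.5,4],"spin":0.66},
    {"offset":[-12,24,4],"spin":0.77},
    {"offset":[-13.5,27.5,4],"spin":0.825}
  ]
}}

```text
time_s: 28.07
eef_pos: [515.1, 160.9, 240.1]
ee_rot: [0.0, 0.361, 0.933, 0.0]
force: [-0.0, -0.4, 0.3]
grip_width: 0.548
grip_force: 0.0
```

>>> {"api": "send_rows", "payload": {
  "targets": [
    {"offset":[-0.8,2.5,0],"spin":0},
    {"offset":[-1.4,3.6,0],"spin":0},
    {"offset":[-1.4,3.6,0],"spin":0},
    {"offset":[-1.4,3.6,0],"spin":0},
    {"offset":[-1.4,3.6,0],"spin":0}
  ]
}}

```text
time_s: 28.48
eef_pos: [503.2, 194.3, 239.6]
ee_rot: [0.0, 0.364, 0.931, -0.0]
force: [0.3, -0.9, 0.3]
grip_width: 0.549
grip_force: 0.0
```

```bash
python3 s.py; cat > v.py <<'E'
from h import *
c,T=cam('wrist'); im,D=ctrl.capture('wrist'); np.savez('v.npz',im=im,D=D,T=T); P=cloud(c,T,D); X,Y,Z=[P[...,i] for i in range(3)]
m=((Z>138)&(Z<150)&(np.hypot(X-534.5,Y-164.6)<68)).astype(np.uint8)
n,l,st,ce=cv2.connectedComponentsWithStats(m)
for k in range(1,n):
    if st[k,4]>200: r=cv2.minEnclosingCircle(P[l==k][:,:2].astype(np.float32)); print(st[k,4],np.round(r[0],1),round(r[1],1))
E
python3 v.py; python3 - <<'E'
from h import *
# scene check of rack tube heights & lid
c,T=cam('scene'); im,D=ctrl.capture('scene'); P=cloud(c,T,D); X,Y,Z=[P[...,i] for i in range(3)]
m=(abs(X-651)<35)&(Y<-60)&(Y>-300)&(Z>85)&(Z<160); print('rack tube top',m.sum(),P[m].mean(0).round(1),np.percentile(Z[m],[10,50,90]).round())
E
```

```text
28.4833 [503.2 194.3 239.6] toolx 137.28 [ 0.3 -0.9  0.3] w 0.549 0.0 [ 0.15  0.34  1.44 -0.    1.36 -0.67]
701 [503.1 194.2] 13.5
271 [564.5 197.1] 13.3
567 [567.8 135.6] 13.3
rack tube top 51 [ 654.1 -113.5   99.8] [ 90. 100. 107.]
```

>>> {"api": "send_rows", "payload": {
  "targets": [
    {"offset":[0,0,-2],"spin":0},
    {"offset":[0,0,-5],"spin":0},
    {"offset":[0,0,-8],"spin":0},
    {"offset":[0,0,-11],"spin":0},
    {"offset":[0,0,-13],"spin":0},
    {"offset":[0,0,-13.8],"spin":0},
    {"offset":[0,0,-13.9],"spin":0},
    {"offset":[0,0,-13.9],"spin":0}
  ]
}}

```text
time_s: 29.25
eef_pos: [503.4, 195.0, 101.3]
ee_rot: [0.0, 0.364, 0.931, 0.0]
force: [-0.3, -0.5, 0.3]
grip_width: 0.548
grip_force: 0.0
```

>>> {"api": "send_rows", "payload": {
  "targets": [
    {"offset":[0,0,0],"spin":0},
    {"offset":[0,0,0],"spin":0},
    {"offset":[0,0,0],"spin":0},
    {"offset":[0,0,0],"spin":0},
    {"offset":[0,0,0],"spin":0},
    {"offset":[0,0,0],"spin":0},
    {"offset":[0,0,0],"spin":0}
  ],
  "grip": 0,
  "squeeze": 80
}}

```text
time_s: 29.83
eef_pos: [503.5, 195.5, 102.1]
ee_rot: [0.001, 0.364, 0.932, 0.001]
force: [-1.3, -0.6, 6.3]
grip_width: 0.287
grip_force: 78.0
```

>>> {"api": "send_rows", "payload": {
  "targets": [
    {"offset":[0,0,2],"spin":0},
    {"offset":[0,0,5],"spin":0},
    {"offset":[0,0,8.5],"spin":0},
    {"offset":[0,0,12],"spin":0},
    {"offset":[0,-2,12.5],"spin":-0.1},
    {"offset":[-0.3,-5,12.5],"spin":-0.2},
    {"offset":[-0.6,-9,12.5],"spin":-0.3},
    {"offset":[-0.9,-13,12.5],"spin":-0.4}
  ]
}}

```text
time_s: 30.5
eef_pos: [493.2, 64.5, 226.1]
ee_rot: [0.0, 0.543, 0.84, 0.0]
force: [0.9, -1.0, -0.9]
grip_width: 0.285
grip_force: 78.3
```

>>> {"api": "send_rows", "payload": {
  "targets": [
    {"offset":[-0.2,-4,0],"spin":-0.1},
    {"offset":[-0.4,-8,0],"spin":-0.2},
    {"offset":[-0.6,-12,0],"spin":-0.3},
    {"offset":[-0.8,-16,0],"spin":-0.4},
    {"offset":[-1.0,-20,0],"spin":-0.425},
    {"offset":[-1.2,-24,0],"spin":-0.425},
    {"offset":[-1.3,-28,0],"spin":-0.425},
    {"offset":[-1.4,-32,0],"spin":-0.425}
  ]
}}

```text
time_s: 31.17
eef_pos: [479.2, -256.5, 226.1]
ee_rot: [0.0, 0.707, 0.708, 0.0]
force: [0.6, 0.9, 0.2]
grip_width: 0.283
grip_force: 78.3
```

>>> {"api": "send_rows", "payload": {
  "targets": [
    {"offset":[0,-3,0],"spin":0},
    {"offset":[0,-5.5,0],"spin":0},
    {"offset":[0,-5.9,0],"spin":0},
    {"offset":[0,-5.9,0],"spin":0},
    {"offset":[0,-5.9,0],"spin":0},
    {"offset":[0,-5.9,0],"spin":0}
  ]
}}

```text
time_s: 31.67
eef_pos: [479.9, -312.4, 225.9]
ee_rot: [0.0, 0.706, 0.708, 0.0]
force: [0.4, 0.5, -0.5]
grip_width: 0.287
grip_force: 78.4
```

```bash
python3 s.py; python3 t.py
```

```text
31.6667 [ 479.9 -312.4  225.9] toolx 90.16 [ 0.4  0.5 -0.5] w 0.287 78.4 [-0.78  0.42  1.36  0.    1.36 -0.78]
z -40 302 x -11.5 12.9 y -18.1 19.4
z -30 460 x 4.3 13.3 y -19.4 19.7
z -20 579 x 4.0 13.3 y -19.5 19.6
z -10 404 x 3.7 13.1 y -19.4 19.6
z 0 251 x 4.2 13.2 y -11.2 12.9
z 10 211 x 3.8 13.1 y -11.3 13.0
z 20 178 x 4.3 13.1 y -11.3 12.8
z 30 157 x 4.2 13.1 y -11.3 12.8
z 40 132 x 4.0 13.0 y -11.4 12.8
z 50 68 x 4.9 12.9 y -11.1 12.3
```

>>> {"api": "send_rows", "payload": {
  "targets": [
    {"offset":[0,-0.31,-1],"spin":0},
    {"offset":[0,-0.31,-3],"spin":0},
    {"offset":[0,-0.31,-4],"spin":0},
    {"offset":[0,-0.31,-4.4],"spin":0},
    {"offset":[0,-0.31,-4.7],"spin":0},
    {"offset":[0,-0.31,-4.9],"spin":0},
    {"offset":[0,-0.31,-5.1],"spin":0},
    {"offset":[0,-0.31,-5.15],"spin":0}
  ]
}}

```text
time_s: 32.38
eef_pos: [479.7, -316.6, 177.9]
ee_rot: [0.001, 0.706, 0.708, -0.0]
force: [-10.7, 8.2, 29.2]
grip_width: 0.286
grip_force: 81.7
```

>>> {"api": "send_rows", "payload": {
  "targets": [
    {"offset":[0,0,0],"spin":0},
    {"offset":[0,0,0],"spin":0},
    {"offset":[0,0,0],"spin":0},
    {"offset":[0,0,0],"spin":0},
    {"offset":[0,0,0],"spin":0},
    {"offset":[0,0,0],"spin":0},
    {"offset":[0,0,0],"spin":0},
    {"offset":[0,0,0],"spin":0}
  ]
}}

```text
time_s: 33.05
eef_pos: [479.6, -316.5, 177.9]
ee_rot: [0.001, 0.706, 0.708, -0.0]
force: [-8.8, 6.5, 25.6]
grip_width: 0.288
grip_force: 81.8
```

>>> {"api": "send_rows", "payload": {
  "targets": [
    {"offset":[0,0,0],"spin":0},
    {"offset":[0,0,0],"spin":0},
    {"offset":[0,0,0],"spin":0},
    {"offset":[0,0,0],"spin":0},
    {"offset":[0,0,0],"spin":0},
    {"offset":[0,0,0],"spin":0},
    {"offset":[0,0,0],"spin":0},
    {"offset":[0,0,0],"spin":0}
  ]
}}

```text
time_s: 33.72
eef_pos: [479.7, -316.5, 177.9]
ee_rot: [0.001, 0.706, 0.708, -0.0]
force: [-8.5, 6.4, 26.4]
grip_width: 0.287
grip_force: 81.8
```

>>> {"api": "send_rows", "payload": {
  "targets": [
    {"offset":[0,0,0],"spin":0},
    {"offset":[0,0,0],"spin":0},
    {"offset":[0,0,0],"spin":0},
    {"offset":[0,0,0],"spin":0},
    {"offset":[0,0,0],"spin":0},
    {"offset":[0,0,0],"spin":0},
    {"offset":[0,0,0],"spin":0},
    {"offset":[0,0,0],"spin":0}
  ]
}}

```text
time_s: 34.38
eef_pos: [479.7, -316.5, 177.9]
ee_rot: [0.001, 0.706, 0.708, -0.0]
force: [-9.5, 5.6, 25.6]
grip_width: 0.286
grip_force: 81.8
```

>>> {"api": "send_rows", "payload": {
  "targets": [
    {"offset":[0,0,0],"spin":0},
    {"offset":[0,0,0],"spin":0},
    {"offset":[0,0,0],"spin":0},
    {"offset":[0,0,0],"spin":0},
    {"offset":[0,0,0],"spin":0},
    {"offset":[0,0,0],"spin":0},
    {"offset":[0,0,0],"spin":0},
    {"offset":[0,0,0],"spin":0}
  ]
}}

```text
time_s: 35.05
eef_pos: [479.7, -316.5, 177.9]
ee_rot: [0.001, 0.706, 0.708, -0.0]
force: [-9.2, 7.2, 25.0]
grip_width: 0.29
grip_force: 81.8
```

```bash
cat >> t.py <<'E'
m=(np.hypot(t[...,0],t[...,1])<9)&(t[...,2]>-70)&(t[...,2]<-30); print('top ztool',m.sum(),np.median(t[m][:,2]).round(1) if m.sum() else None)
E
python3 s.py; python3 t.py
```

```text
35.05 [ 479.7 -316.5  177.9] toolx 90.13 [-9.2  7.2 25. ] w 0.29 81.8 [-0.79  0.46  1.42 -0.    1.25 -0.79]
z -40 920 x -11.4 13.6 y -17.9 19.7
z -30 645 x 3.8 13.6 y -19.7 21.1
z -20 591 x 3.5 13.4 y -19.7 21.2
z -10 435 x 3.9 13.5 y -20.3 24.7
z 0 257 x 4.2 13.6 y -11.5 12.8
z 10 215 x 4.8 13.6 y -11.4 12.6
z 20 183 x 4.6 13.8 y -11.6 12.5
z 30 156 x 4.9 13.7 y -11.4 12.4
z 40 234 x -13.9 24.8 y -25.0 24.7
z 50 158 x -12.9 13.8 y -15.7 16.2
top ztool 1302 -42.2
```

>>> {"api": "send_rows", "payload": {
  "targets": [
    {"offset":[0,0,0],"spin":0},
    {"offset":[0,0,0],"spin":0},
    {"offset":[0,0,0],"spin":0},
    {"offset":[0,0,0.6],"spin":0},
    {"offset":[0,0,2],"spin":0},
    {"offset":[0,0,4],"spin":0},
    {"offset":[0,0,5],"spin":0},
    {"offset":[2,2,5],"spin":0}
  ]
}}

```text
time_s: 35.77
eef_pos: [498.8, -299.6, 226.8]
ee_rot: [0.002, 0.708, 0.706, -0.001]
force: [0.2, -0.4, 0.2]
grip_width: 0.285
grip_force: 78.6
```

>>> {"api": "send_rows", "payload": {
  "targets": [
    {"offset":[3,2.5,0],"spin":0},
    {"offset":[6,5.5,0],"spin":0},
    {"offset":[9,8.5,0],"spin":0},
    {"offset":[12,11,0],"spin":0},
    {"offset":[14.5,13.5,0],"spin":0},
    {"offset":[15.3,13.6,-2],"spin":0},
    {"offset":[15.3,13.6,-4],"spin":0},
    {"offset":[15.3,13.6,-4],"spin":0}
  ]
}}

```text
time_s: 36.43
eef_pos: [651.7, -159.3, 179.3]
ee_rot: [-0.004, 0.706, 0.708, -0.001]
force: [-0.6, -0.0, -1.3]
grip_width: 0.284
grip_force: 78.6
```

>>> {"api": "send_rows", "payload": {
  "targets": [
    {"offset":[0,0,0],"spin":0},
    {"offset":[0,0,0],"spin":0},
    {"offset":[0,0,0],"spin":0}
  ]
}}

```text
time_s: 36.68
eef_pos: [652.9, -161.3, 185.9]
ee_rot: [0.001, 0.707, 0.707, 0.0]
force: [0.5, -0.1, -1.0]
grip_width: 0.287
grip_force: 78.6
```

```bash
python3 s.py; python3 t.py|tail -3; cat > r.py <<'E'
from h import *
# rack corners from wrist view if visible, and tubes in it
z=np.load('t.npz'); c=ctrl.calibration('wrist'); P=cloud(c,z['T'],z['D']); X,Y,Z=[P[...,i] for i in range(3)]
for yy in (-115.9,-161.9,-207.8,-253.8):
    t=(Z>42)&(Z<52)&(abs(Y-yy)<4)&(abs(X-652)<45); x=np.sort(X[t]); g=np.where(np.diff(x)>12)[0]; print(yy,x[[0,-1]].round(1) if len(x) else '',[(x[i].round(1),x[i+1].round(1)) for i in g])
t=(Z>42)&(Z<52)&(abs(X-627)<3)&(Y<-60)&(Y>-310); print('left rail y',Y[t].min() if t.any() else '',Y[t].max() if t.any() else '')
t=(Z>85)&(Z<112)&(abs(X-652)<25)&(Y<-60)&(Y>-310); n,l,st,ce=cv2.connectedComponentsWithStats(t.astype(np.uint8))
for k in range(1,n):
    if st[k,4]>80: print('tube',st[k,4],P[l==k].mean(0).round(1))
E
python3 r.py
```

```text
36.6833 [ 652.9 -161.3  185.9] toolx 90.05 [ 0.5 -0.1 -1. ] w 0.287 78.6 [-0.42  0.68  1.05 -0.    1.41 -0.42]
z 40 130 x 4.5 13.1 y -11.5 12.5
z 50 70 x 4.8 13.1 y -11.0 12.3
top ztool 1310 -42.1
-115.9 [621.2 680.6] [(np.float64(635.3), np.float64(667.6))]
-161.9 [621.9 681.8] [(np.float64(635.5), np.float64(668.2))]
-207.8 [622.8 681.9] [(np.float64(632.7), np.float64(676.4))]
-253.8  []
left rail y -209.09563333313363 -82.8463261700746
tube 899 [ 652.8 -116.5  106.1]
```

>>> {"api": "send_rows", "payload": {
  "targets": [
    {"offset":[-0.15,-0.04,-2],"spin":0},
    {"offset":[-0.15,-0.04,-5],"spin":0},
    {"offset":[-0.15,-0.04,-7],"spin":0},
    {"offset":[-0.15,-0.04,-9],"spin":0},
    {"offset":[-0.15,-0.04,-10.5],"spin":0},
    {"offset":[-0.15,-0.04,-11.5],"spin":0},
    {"offset":[-0.15,-0.04,-12.1],"spin":0},
    {"offset":[-0.15,-0.04,-12.4],"spin":0}
  ]
}}

```text
time_s: 37.4
eef_pos: [651.4, -161.6, 64.0]
ee_rot: [0.001, 0.707, 0.708, -0.0]
force: [-15.6, 5.0, 37.3]
grip_width: 0.284
grip_force: 83.2
```

>>> {"api": "send_rows", "payload": {
  "targets": [
    {"offset":[0,0,0],"spin":0},
    {"offset":[0,0,0],"spin":0},
    {"offset":[0,0,0],"spin":0}
  ]
}}

```text
time_s: 37.65
eef_pos: [651.3, -161.5, 64.1]
ee_rot: [0.001, 0.707, 0.708, -0.0]
force: [-10.6, 3.1, 18.5]
grip_width: 0.286
grip_force: 81.3
```

>>> {"api": "send_rows", "payload": {
  "targets": [
    {"offset":[0,0,0],"spin":0},
    {"offset":[0,0,0],"spin":0},
    {"offset":[0,0,0.1],"spin":0},
    {"offset":[0,0,0.3],"spin":0},
    {"offset":[0,0,2],"spin":0},
    {"offset":[0,0,6],"spin":0},
    {"offset":[0,0,10],"spin":0},
    {"offset":[0,0,14],"spin":0}
  ],
  "grip": 0.55
}}

```text
time_s: 38.32
eef_pos: [650.9, -161.0, 201.9]
ee_rot: [-0.0, 0.707, 0.708, -0.0]
force: [1.2, 0.1, 1.2]
grip_width: 0.548
grip_force: 0.0
```

>>> {"api": "send_rows", "payload": {
  "targets": [
    {"offset":[-1,3.5,2],"spin":-0.1},
    {"offset":[-2,7.3,3],"spin":-0.2},
    {"offset":[-3,11.3,3.5],"spin":-0.3},
    {"offset":[-4,15.3,4],"spin":-0.4},
    {"offset":[-5,19.3,4],"spin":-0.5},
    {"offset":[-6,23.3,4],"spin":-0.6},
    {"offset":[-7,27.3,4],"spin":-0.7},
    {"offset":[-8,31,4],"spin":-0.75}
  ]
}}

```text
time_s: 38.98
eef_pos: [570.3, 151.0, 240.5]
ee_rot: [0.0, 0.918, 0.397, 0.0]
force: [0.9, 0.3, 0.2]
grip_width: 0.548
grip_force: 0.0
```

>>> {"api": "send_rows", "payload": {
  "targets": [
    {"offset":[-0.6,3,0],"spin":0},
    {"offset":[-0.7,4.9,0],"spin":0},
    {"offset":[-0.7,4.9,0],"spin":0},
    {"offset":[-0.7,4.9,0],"spin":0},
    {"offset":[-0.7,4.9,0],"spin":0}
  ]
}}

```text
time_s: 39.4
eef_pos: [564.4, 197.2, 240.1]
ee_rot: [0.0, 0.917, 0.399, -0.0]
force: [-0.0, -0.1, -1.2]
grip_width: 0.55
grip_force: 0.0
```

```bash
python3 s.py; python3 v.py
```

```text
39.4 [564.4 197.2 240.1] toolx 47.09 [-0.  -0.1 -1.2] w 0.55 0.0 [ 0.14  0.47  1.25 -0.    1.42  0.89]
691 [565.5 197.1] 13.2
261 [568.2 135. ] 13.3
```

>>> {"api": "send_rows", "payload": {
  "targets": [
    {"offset":[0.1,0,-2],"spin":0},
    {"offset":[0.1,0,-5],"spin":0},
    {"offset":[0.1,0,-8],"spin":0},
    {"offset":[0.1,0,-11],"spin":0},
    {"offset":[0.1,0,-13],"spin":0},
    {"offset":[0.1,0,-13.9],"spin":0},
    {"offset":[0.1,0,-14],"spin":0},
    {"offset":[0.1,0,-14],"spin":0}
  ]
}}

```text
time_s: 40.12
eef_pos: [565.8, 197.4, 100.8]
ee_rot: [0.0, 0.917, 0.399, 0.0]
force: [0.2, 0.2, -0.1]
grip_width: 0.552
grip_force: 0.0
```

>>> {"api": "send_rows", "payload": {
  "targets": [
    {"offset":[0,0,0],"spin":0},
    {"offset":[0,0,0],"spin":0},
    {"offset":[0,0,0],"spin":0},
    {"offset":[0,0,0],"spin":0},
    {"offset":[0,0,0],"spin":0},
    {"offset":[0,0,0],"spin":0},
    {"offset":[0,0,0],"spin":0}
  ],
  "grip": 0,
  "squeeze": 80
}}

```text
time_s: 40.7
eef_pos: [566.1, 197.9, 101.9]
ee_rot: [0.001, 0.917, 0.4, 0.002]
force: [-0.2, -0.6, 6.3]
grip_width: 0.285
grip_force: 78.1
```

>>> {"api": "send_rows", "payload": {
  "targets": [
    {"offset":[0,0,2],"spin":0},
    {"offset":[0,0,5],"spin":0},
    {"offset":[0,0,8.5],"spin":0},
    {"offset":[0,0,12],"spin":0},
    {"offset":[-0.5,-2,12.5],"spin":0.1},
    {"offset":[-1,-5,12.5],"spin":0.2},
    {"offset":[-1.7,-9,12.5],"spin":0.3},
    {"offset":[-2.4,-13,12.5],"spin":0.4}
  ]
}}

```text
time_s: 41.37
eef_pos: [540.6, 67.0, 225.6]
ee_rot: [0.0, 0.817, 0.577, 0.0]
force: [0.7, -0.4, -0.9]
grip_width: 0.285
grip_force: 78.2
```

>>> {"api": "send_rows", "payload": {
  "targets": [
    {"offset":[-0.7,-4,0],"spin":0.1},
    {"offset":[-1.4,-8,0],"spin":0.2},
    {"offset":[-2.1,-12,0],"spin":0.3},
    {"offset":[-2.8,-16,0],"spin":0.35},
    {"offset":[-3.5,-20,0],"spin":0.35},
    {"offset":[-4.2,-24,0],"spin":0.35},
    {"offset":[-4.9,-28,0],"spin":0.35},
    {"offset":[-5.6,-32,0],"spin":0.35}
  ]
}}

```text
time_s: 42.03
eef_pos: [484.5, -254.0, 225.7]
ee_rot: [0.0, 0.707, 0.708, 0.0]
force: [0.3, 0.5, -0.2]
grip_width: 0.285
grip_force: 78.3
```

>>> {"api": "send_rows", "payload": {
  "targets": [
    {"offset":[-0.5,-3,0],"spin":0},
    {"offset":[-0.6,-5.5,0],"spin":0},
    {"offset":[-0.6,-6.2,0],"spin":0},
    {"offset":[-0.6,-6.2,0],"spin":0},
    {"offset":[-0.6,-6.2,0],"spin":0},
    {"offset":[-0.6,-6.2,0],"spin":0}
  ]
}}

```text
time_s: 42.53
eef_pos: [479.5, -312.7, 225.3]
ee_rot: [-0.0, 0.706, 0.708, 0.0]
force: [-0.1, 0.5, -0.5]
grip_width: 0.286
grip_force: 78.4
```

```bash
python3 s.py; python3 t.py|tail -4
```

```text
42.5333 [ 479.5 -312.7  225.3] toolx 90.17 [-0.1  0.5 -0.5] w 0.286 78.4 [-0.78  0.42  1.36  0.    1.36 -0.79]
z 30 154 x 2.3 10.9 y -11.6 12.2
z 40 135 x 2.2 11.1 y -11.7 12.0
z 50 66 x 2.0 10.9 y -11.9 12.1
top ztool 1325 -42.4
```

>>> {"api": "send_rows", "payload": {
  "targets": [
    {"offset":[0,-0.1,-1],"spin":0},
    {"offset":[0,-0.1,-3],"spin":0},
    {"offset":[0,-0.1,-4],"spin":0},
    {"offset":[0,-0.1,-4.4],"spin":0},
    {"offset":[0,-0.1,-4.7],"spin":0},
    {"offset":[0,-0.1,-4.9],"spin":0},
    {"offset":[0,-0.1,-5.05],"spin":0},
    {"offset":[0,-0.1,-5.1],"spin":0}
  ]
}}

```text
time_s: 43.25
eef_pos: [479.2, -314.8, 177.6]
ee_rot: [0.001, 0.706, 0.708, -0.0]
force: [-9.4, 7.7, 28.8]
grip_width: 0.288
grip_force: 81.5
```

>>> {"api": "send_rows", "payload": {
  "targets": [
    {"offset":[0,0,0],"spin":0},
    {"offset":[0,0,0],"spin":0},
    {"offset":[0,0,0],"spin":0},
    {"offset":[0,0,0],"spin":0},
    {"offset":[0,0,0],"spin":0},
    {"offset":[0,0,0],"spin":0},
    {"offset":[0,0,0],"spin":0},
    {"offset":[0,0,0],"spin":0}
  ]
}}

```text
time_s: 43.92
eef_pos: [479.2, -314.7, 177.6]
ee_rot: [0.001, 0.706, 0.708, -0.0]
force: [-7.3, 7.0, 24.3]
grip_width: 0.284
grip_force: 81.5
```

>>> {"api": "send_rows", "payload": {
  "targets": [
    {"offset":[0,0,0],"spin":0},
    {"offset":[0,0,0],"spin":0},
    {"offset":[0,0,0],"spin":0},
    {"offset":[0,0,0],"spin":0},
    {"offset":[0,0,0],"spin":0},
    {"offset":[0,0,0],"spin":0},
    {"offset":[0,0,0],"spin":0},
    {"offset":[0,0,0],"spin":0}
  ]
}}

```text
time_s: 44.58
eef_pos: [479.2, -314.7, 177.7]
ee_rot: [0.001, 0.706, 0.708, -0.0]
force: [-7.2, 7.7, 25.8]
grip_width: 0.285
grip_force: 81.5
```

>>> {"api": "send_rows", "payload": {
  "targets": [
    {"offset":[0,0,0],"spin":0},
    {"offset":[0,0,0],"spin":0},
    {"offset":[0,0,0],"spin":0},
    {"offset":[0,0,0],"spin":0},
    {"offset":[0,0,0],"spin":0},
    {"offset":[0,0,0],"spin":0},
    {"offset":[0,0,0],"spin":0},
    {"offset":[0,0,0],"spin":0}
  ]
}}

```text
time_s: 45.25
eef_pos: [479.2, -314.7, 177.6]
ee_rot: [0.001, 0.706, 0.708, -0.0]
force: [-8.4, 7.1, 24.1]
grip_width: 0.286
grip_force: 81.5
```

>>> {"api": "send_rows", "payload": {
  "targets": [
    {"offset":[0,0,0],"spin":0},
    {"offset":[0,0,0],"spin":0},
    {"offset":[0,0,0],"spin":0},
    {"offset":[0,0,0],"spin":0},
    {"offset":[0,0,0],"spin":0},
    {"offset":[0,0,0],"spin":0},
    {"offset":[0,0,0],"spin":0},
    {"offset":[0,0,0],"spin":0}
  ]
}}

```text
time_s: 45.92
eef_pos: [479.2, -314.7, 177.7]
ee_rot: [0.001, 0.706, 0.708, -0.0]
force: [-8.4, 7.2, 25.2]
grip_width: 0.282
grip_force: 81.5
```

```bash
python3 s.py; python3 t.py|tail -4
```

```text
45.9167 [ 479.2 -314.7  177.7] toolx 90.13 [-8.4  7.2 25.2] w 0.282 81.5 [-0.79  0.46  1.43 -0.    1.25 -0.79]
z 30 159 x 2.5 11.9 y -12.1 12.0
z 40 268 x -18.3 22.7 y -24.9 24.9
z 50 163 x -14.3 11.8 y -15.7 15.8
top ztool 1314 -42.5
```

>>> {"api": "send_rows", "payload": {
  "targets": [
    {"offset":[0,0,0],"spin":0},
    {"offset":[0,0,0],"spin":0},
    {"offset":[0,0,0],"spin":0},
    {"offset":[0,0,0.6],"spin":0},
    {"offset":[0,0,2],"spin":0},
    {"offset":[0,0,4],"spin":0},
    {"offset":[0,0,5],"spin":0},
    {"offset":[2,1,5],"spin":0}
  ]
}}

```text
time_s: 46.63
eef_pos: [498.4, -306.9, 226.9]
ee_rot: [0.002, 0.707, 0.707, -0.0]
force: [0.5, 0.0, 0.5]
grip_width: 0.288
grip_force: 78.6
```

>>> {"api": "send_rows", "payload": {
  "targets": [
    {"offset":[3,2,0],"spin":0},
    {"offset":[6,4,0],"spin":0},
    {"offset":[9,6,0],"spin":0},
    {"offset":[12,8,0],"spin":0},
    {"offset":[14.5,9.5,0],"spin":0},
    {"offset":[15.25,9.8,-2],"spin":0},
    {"offset":[15.25,9.8,-4],"spin":0},
    {"offset":[15.25,9.8,-4],"spin":0}
  ]
}}

```text
time_s: 47.3
eef_pos: [650.7, -205.6, 179.1]
ee_rot: [-0.004, 0.706, 0.708, -0.001]
force: [-0.6, -0.9, -2.0]
grip_width: 0.284
grip_force: 78.6
```

>>> {"api": "send_rows", "payload": {
  "targets": [
    {"offset":[0,0,0],"spin":0},
    {"offset":[0,0,0],"spin":0},
    {"offset":[0,0,0],"spin":0}
  ]
}}

```text
time_s: 47.55
eef_pos: [651.9, -207.7, 185.9]
ee_rot: [0.001, 0.707, 0.707, 0.0]
force: [0.1, 0.7, 0.1]
grip_width: 0.285
grip_force: 78.6
```

```bash
python3 s.py; python3 t.py|tail -3; python3 r.py
```

```text
47.55 [ 651.9 -207.7  185.9] toolx 90.05 [0.1 0.7 0.1] w 0.285 78.6 [-0.48  0.71  1.   -0.    1.43 -0.48]
z 40 137 x 1.9 11.2 y -11.9 12.1
z 50 66 x 2.1 10.9 y -11.8 11.7
top ztool 1320 -42.3
-115.9 [621.5 681.4] [(np.float64(634.9), np.float64(668.0))]
-161.9 [622.3 681.6] [(np.float64(635.2), np.float64(667.7))]
-207.8 [622.1 681.9] [(np.float64(636.3), np.float64(668.3))]
-253.8 [622.9 682. ] [(np.float64(631.6), np.float64(674.3))]
left rail y -258.40457499423076 -81.84889890474226
tube 1039 [ 652.7 -117.   106. ]
tube 906 [ 651.8 -161.   106.1]
```

>>> {"api": "send_rows", "payload": {
  "targets": [
    {"offset":[0,0.17,-2],"spin":0},
    {"offset":[0,0.17,-5],"spin":0},
    {"offset":[0,0.17,-7],"spin":0},
    {"offset":[0,0.17,-9],"spin":0},
    {"offset":[0,0.17,-10.5],"spin":0},
    {"offset":[0,0.17,-11.4],"spin":0},
    {"offset":[0,0.17,-11.9],"spin":0},
    {"offset":[0,0.17,-12.2],"spin":0}
  ]
}}

```text
time_s: 48.27
eef_pos: [651.8, -205.8, 63.8]
ee_rot: [0.001, 0.707, 0.708, -0.0]
force: [-8.7, 2.9, 21.6]
grip_width: 0.288
grip_force: 81.0
```

>>> {"api": "send_rows", "payload": {
  "targets": [
    {"offset":[0,0,-0.1],"spin":0},
    {"offset":[0,0,-0.1],"spin":0},
    {"offset":[0,0,-0.1],"spin":0}
  ]
}}

```text
time_s: 48.52
eef_pos: [651.9, -205.8, 63.9]
ee_rot: [0.001, 0.707, 0.708, 0.0]
force: [-5.9, 1.9, 9.8]
grip_width: 0.286
grip_force: 80.0
```

>>> {"api": "send_rows", "payload": {
  "targets": [
    {"offset":[0,0,0],"spin":0},
    {"offset":[0,0,0],"spin":0},
    {"offset":[0,0,0.1],"spin":0},
    {"offset":[0,0,0.3],"spin":0},
    {"offset":[0,0,2],"spin":0},
    {"offset":[0,0,6],"spin":0},
    {"offset":[0,0,10],"spin":0},
    {"offset":[0,0,14],"spin":0}
  ],
  "grip": 0.55
}}

```text
time_s: 49.18
eef_pos: [651.4, -205.3, 203.0]
ee_rot: [-0.0, 0.707, 0.708, 0.0]
force: [1.2, -0.6, 0.0]
grip_width: 0.551
grip_force: 0.0
```

>>> {"api": "send_rows", "payload": {
  "targets": [
    {"offset":[-1,3.5,2],"spin":0.11},
    {"offset":[-2,7.3,3],"spin":0.22},
    {"offset":[-3,11.3,3.5],"spin":0.33},
    {"offset":[-4,15.3,4],"spin":0.44},
    {"offset":[-5,19.3,4],"spin":0.55},
    {"offset":[-6,23.3,4],"spin":0.66},
    {"offset":[-7,27.3,4],"spin":0.77},
    {"offset":[-8,31,4],"spin":0.825}
  ]
}}

```text
time_s: 49.85
eef_pos: [570.8, 106.7, 241.6]
ee_rot: [0.0, 0.361, 0.933, 0.0]
force: [0.5, 0.1, 0.1]
grip_width: 0.546
grip_force: 0.0
```

>>> {"api": "send_rows", "payload": {
  "targets": [
    {"offset":[-0.4,2.5,0],"spin":0},
    {"offset":[-0.4,3.1,0],"spin":0},
    {"offset":[-0.4,3.1,0],"spin":0},
    {"offset":[-0.4,3.1,0],"spin":0},
    {"offset":[-0.4,3.1,0],"spin":0}
  ]
}}

```text
time_s: 50.27
eef_pos: [568.1, 134.3, 241.0]
ee_rot: [0.0, 0.364, 0.931, -0.0]
force: [0.8, 0.5, -0.3]
grip_width: 0.552
grip_force: 0.0
```

```bash
python3 s.py; python3 v.py
```

```text
50.2667 [568.1 134.3 241. ] toolx 137.27 [ 0.8  0.5 -0.3] w 0.552 0.0 [ 0.03  0.44  1.29 -0.    1.41 -0.79]
695 [568.1 135.1] 13.3
```

Now tube 4; to the mixer is about (-88.3, -450.6) mm with a spin of -0.825.

>>> {"api": "send_rows", "payload": {
  "targets": [
    {"offset":[0,0.05,-2],"spin":0},
    {"offset":[0,0.05,-5],"spin":0},
    {"offset":[0,0.05,-8],"spin":0},
    {"offset":[0,0.05,-11],"spin":0},
    {"offset":[0,0.05,-13],"spin":0},
    {"offset":[0,0.05,-14],"spin":0},
    {"offset":[0,0.05,-14.1],"spin":0},
    {"offset":[0,0.05,-14.1],"spin":0}
  ]
}}

```text
time_s: 50.98
eef_pos: [568.2, 135.5, 100.7]
ee_rot: [0.0, 0.364, 0.931, 0.0]
force: [0.1, -0.2, 0.9]
grip_width: 0.548
grip_force: 0.0
```

>>> {"api": "send_rows", "payload": {
  "targets": [
    {"offset":[0,0,0],"spin":0},
    {"offset":[0,0,0],"spin":0},
    {"offset":[0,0,0],"spin":0},
    {"offset":[0,0,0],"spin":0},
    {"offset":[0,0,0],"spin":0},
    {"offset":[0,0,0],"spin":0},
    {"offset":[0,0,0],"spin":0}
  ],
  "grip": 0,
  "squeeze": 80
}}

```text
time_s: 51.57
eef_pos: [568.5, 136.0, 101.7]
ee_rot: [0.001, 0.364, 0.932, 0.0]
force: [-0.7, -1.1, 7.2]
grip_width: 0.288
grip_force: 78.1
```

>>> {"api": "send_rows", "payload": {
  "targets": [
    {"offset":[0,0,2],"spin":0},
    {"offset":[0,0,5],"spin":0},
    {"offset":[0,0,8.5],"spin":0},
    {"offset":[0,0,12],"spin":0},
    {"offset":[-0.5,-2,12.5],"spin":-0.1},
    {"offset":[-1,-5,12.5],"spin":-0.2},
    {"offset":[-1.7,-9,12.5],"spin":-0.3},
    {"offset":[-2.4,-13,12.5],"spin":-0.4}
  ]
}}

```text
time_s: 52.23
eef_pos: [543.2, 5.2, 225.7]
ee_rot: [0.001, 0.543, 0.84, 0.0]
force: [0.9, -0.3, -1.0]
grip_width: 0.286
grip_force: 78.3
```

>>> {"api": "send_rows", "payload": {
  "targets": [
    {"offset":[-0.8,-4,0],"spin":-0.1},
    {"offset":[-1.6,-8,0],"spin":-0.2},
    {"offset":[-2.4,-12,0],"spin":-0.3},
    {"offset":[-3.2,-16,0],"spin":-0.4},
    {"offset":[-4,-20,0],"spin":-0.425},
    {"offset":[-4.8,-24,0],"spin":-0.425},
    {"offset":[-5.6,-28,0],"spin":-0.425},
    {"offset":[-6.4,-31,0],"spin":-0.425}
  ]
}}

```text
time_s: 52.9
eef_pos: [478.7, -306.8, 225.5]
ee_rot: [0.001, 0.707, 0.707, -0.0]
force: [0.3, 0.8, 0.2]
grip_width: 0.287
grip_force: 78.3
```

>>> {"api": "send_rows", "payload": {
  "targets": [
    {"offset":[0,-1,0],"spin":0},
    {"offset":[0,-1,0],"spin":0},
    {"offset":[0,-1,0],"spin":0},
    {"offset":[0,-1,0],"spin":0},
    {"offset":[0,-1,0],"spin":0}
  ]
}}

```text
time_s: 53.32
eef_pos: [480.2, -312.4, 225.4]
ee_rot: [0.0, 0.706, 0.708, 0.0]
force: [-0.9, -1.0, -0.7]
grip_width: 0.288
grip_force: 78.3
```

```bash
python3 s.py; python3 t.py|tail -4
```

```text
53.3167 [ 480.2 -312.4  225.4] toolx 90.2 [-0.9 -1.  -0.7] w 0.288 78.3 [-0.78  0.42  1.36  0.    1.36 -0.78]
z 30 148 x 4.6 13.2 y -11.3 12.7
z 40 131 x 4.3 13.2 y -11.3 12.7
z 50 63 x 5.3 13.1 y -11.0 12.2
top ztool 1317 -42.5
```

>>> {"api": "send_rows", "payload": {
  "targets": [
    {"offset":[-0.05,-0.31,-1],"spin":0},
    {"offset":[-0.05,-0.31,-3],"spin":0},
    {"offset":[-0.05,-0.31,-4],"spin":0},
    {"offset":[-0.05,-0.31,-4.4],"spin":0},
    {"offset":[-0.05,-0.31,-4.7],"spin":0},
    {"offset":[-0.05,-0.31,-4.9],"spin":0},
    {"offset":[-0.05,-0.31,-5.05],"spin":0},
    {"offset":[-0.05,-0.31,-5.1],"spin":0}
  ]
}}

```text
time_s: 54.03
eef_pos: [479.1, -316.9, 177.5]
ee_rot: [0.001, 0.706, 0.708, -0.0]
force: [-9.2, 6.7, 27.7]
grip_width: 0.285
grip_force: 81.3
```

>>> {"api": "send_rows", "payload": {
  "targets": [
    {"offset":[0,0,0],"spin":0},
    {"offset":[0,0,0],"spin":0},
    {"offset":[0,0,0],"spin":0},
    {"offset":[0,0,0],"spin":0},
    {"offset":[0,0,0],"spin":0},
    {"offset":[0,0,0],"spin":0},
    {"offset":[0,0,0],"spin":0},
    {"offset":[0,0,0],"spin":0}
  ]
}}

```text
time_s: 54.7
eef_pos: [479.1, -316.9, 177.5]
ee_rot: [0.001, 0.706, 0.708, -0.0]
force: [-8.7, 7.3, 24.4]
grip_width: 0.287
grip_force: 81.3
```

>>> {"api": "send_rows", "payload": {
  "targets": [
    {"offset":[0,0,0],"spin":0},
    {"offset":[0,0,0],"spin":0},
    {"offset":[0,0,0],"spin":0},
    {"offset":[0,0,0],"spin":0},
    {"offset":[0,0,0],"spin":0},
    {"offset":[0,0,0],"spin":0},
    {"offset":[0,0,0],"spin":0},
    {"offset":[0,0,0],"spin":0}
  ]
}}

```text
time_s: 55.37
eef_pos: [479.1, -316.9, 177.6]
ee_rot: [0.001, 0.706, 0.708, -0.0]
force: [-7.7, 6.6, 24.2]
grip_width: 0.285
grip_force: 81.3
```

>>> {"api": "send_rows", "payload": {
  "targets": [
    {"offset":[0,0,0],"spin":0},
    {"offset":[0,0,0],"spin":0},
    {"offset":[0,0,0],"spin":0},
    {"offset":[0,0,0],"spin":0},
    {"offset":[0,0,0],"spin":0},
    {"offset":[0,0,0],"spin":0},
    {"offset":[0,0,0],"spin":0},
    {"offset":[0,0,0],"spin":0}
  ]
}}

```text
time_s: 56.03
eef_pos: [479.1, -316.9, 177.6]
ee_rot: [0.001, 0.706, 0.708, -0.0]
force: [-8.7, 7.1, 23.6]
grip_width: 0.288
grip_force: 81.3
```

>>> {"api": "send_rows", "payload": {
  "targets": [
    {"offset":[0,0,0],"spin":0},
    {"offset":[0,0,0],"spin":0},
    {"offset":[0,0,0],"spin":0},
    {"offset":[0,0,0],"spin":0},
    {"offset":[0,0,0],"spin":0},
    {"offset":[0,0,0],"spin":0},
    {"offset":[0,0,0],"spin":0},
    {"offset":[0,0,0],"spin":0}
  ]
}}

```text
time_s: 56.7
eef_pos: [479.1, -316.9, 177.5]
ee_rot: [0.001, 0.706, 0.708, -0.0]
force: [-8.8, 6.3, 23.3]
grip_width: 0.287
grip_force: 81.3
```

```bash
python3 s.py; python3 t.py|tail -4
```

```text
56.7 [ 479.1 -316.9  177.5] toolx 90.12 [-8.8  6.3 23.3] w 0.287 81.3 [-0.79  0.46  1.42 -0.    1.25 -0.79]
z 30 161 x 5.0 13.8 y -11.6 12.5
z 40 412 x -13.1 25.0 y -24.9 24.9
z 50 198 x -13.0 16.6 y -18.6 16.3
top ztool 1315 -42.5
```

>>> {"api": "send_rows", "payload": {
  "targets": [
    {"offset":[0,0,0],"spin":0},
    {"offset":[0,0,0],"spin":0},
    {"offset":[0,0,0],"spin":0},
    {"offset":[0,0,0.6],"spin":0},
    {"offset":[0,0,2],"spin":0},
    {"offset":[0,0,4],"spin":0},
    {"offset":[0,0,5],"spin":0},
    {"offset":[2,1,5],"spin":0}
  ]
}}

```text
time_s: 57.42
eef_pos: [498.4, -308.9, 226.9]
ee_rot: [0.002, 0.707, 0.707, -0.0]
force: [0.8, -0.8, -0.7]
grip_width: 0.286
grip_force: 78.6
```

>>> {"api": "send_rows", "payload": {
  "targets": [
    {"offset":[3,1,0],"spin":0},
    {"offset":[6,2,0],"spin":0},
    {"offset":[9,3,0],"spin":0},
    {"offset":[12,4,0],"spin":0},
    {"offset":[14.5,5,0],"spin":0},
    {"offset":[15.2,5.4,-2],"spin":0},
    {"offset":[15.2,5.4,-4],"spin":0},
    {"offset":[15.2,5.4,-4],"spin":0}
  ]
}}

```text
time_s: 58.08
eef_pos: [650.3, -251.6, 178.9]
ee_rot: [-0.004, 0.706, 0.708, -0.001]
force: [-0.2, 0.5, -2.1]
grip_width: 0.281
grip_force: 78.7
```

>>> {"api": "send_rows", "payload": {
  "targets": [
    {"offset":[0,0,0],"spin":0},
    {"offset":[0,0,0],"spin":0},
    {"offset":[0,0,0],"spin":0}
  ]
}}

```text
time_s: 58.33
eef_pos: [651.4, -253.6, 186.0]
ee_rot: [0.001, 0.707, 0.707, 0.0]
force: [0.4, -0.6, 0.6]
grip_width: 0.284
grip_force: 78.7
```

```bash
python3 s.py; python3 t.py|tail -3; python3 r.py
```

```text
58.3333 [ 651.4 -253.6  186. ] toolx 90.06 [ 0.4 -0.6  0.6] w 0.284 78.7 [-0.54  0.75  0.94 -0.    1.46 -0.54]
z 40 131 x 4.7 13.1 y -11.5 12.6
z 50 66 x 5.1 13.1 y -11.0 12.2
top ztool 1322 -42.5
-115.9 [621.3 680.6] [(np.float64(635.0), np.float64(666.7))]
-161.9 [621.8 681.7] [(np.float64(635.3), np.float64(668.3))]
-207.8 [622.6 682. ] [(np.float64(635.6), np.float64(668.0))]
-253.8 [622.5 682.2] [(np.float64(636.0), np.float64(668.7))]
left rail y -293.5914516541568 -89.04367701937726
tube 1178 [ 652.4 -120.3  104.6]
tube 1050 [ 651.7 -161.5  106. ]
tube 905 [ 652.4 -207.4  106. ]
```

>>> {"api": "send_rows", "payload": {
  "targets": [
    {"offset":[0.04,0,-2],"spin":0},
    {"offset":[0.04,0,-5],"spin":0},
    {"offset":[0.04,0,-7],"spin":0},
    {"offset":[0.04,0,-9],"spin":0},
    {"offset":[0.04,0,-10.5],"spin":0},
    {"offset":[0.04,0,-11.4],"spin":0},
    {"offset":[0.04,0,-11.9],"spin":0},
    {"offset":[0.04,0,-12.2],"spin":0}
  ]
}}

```text
time_s: 59.05
eef_pos: [651.7, -253.4, 63.7]
ee_rot: [0.001, 0.707, 0.708, -0.0]
force: [-8.5, 2.9, 19.7]
grip_width: 0.286
grip_force: 80.7
```

>>> {"api": "send_rows", "payload": {
  "targets": [
    {"offset":[0,0,-0.1],"spin":0},
    {"offset":[0,0,-0.1],"spin":0},
    {"offset":[0,0,-0.1],"spin":0}
  ]
}}

```text
time_s: 59.3
eef_pos: [651.8, -253.4, 63.8]
ee_rot: [0.001, 0.707, 0.708, -0.0]
force: [-4.8, 1.7, 8.3]
grip_width: 0.283
grip_force: 79.7
```

>>> {"api": "send_rows", "payload": {
  "targets": [
    {"offset":[0,0,0],"spin":0},
    {"offset":[0,0,0],"spin":0},
    {"offset":[0,0,0.1],"spin":0},
    {"offset":[0,0,0.3],"spin":0},
    {"offset":[0,0,2],"spin":0},
    {"offset":[0,0,6],"spin":0},
    {"offset":[0,0,10],"spin":0},
    {"offset":[0,0,14],"spin":0}
  ],
  "grip": 0.55
}}

```text
time_s: 59.97
eef_pos: [651.3, -252.8, 203.0]
ee_rot: [-0.0, 0.707, 0.708, 0.0]
force: [1.0, -0.3, 0.1]
grip_width: 0.551
grip_force: 0.0
```

>>> {"api": "send_rows", "payload": {
  "targets": [
    {"offset":[-2,2,3],"spin":0},
    {"offset":[-4,4,6],"spin":0},
    {"offset":[-7,6,9],"spin":0},
    {"offset":[-10,8,12],"spin":0},
    {"offset":[-13,9,15],"spin":0},
    {"offset":[-15,10,18],"spin":0},
    {"offset":[-15,10,20],"spin":0},
    {"offset":[-15,10,20],"spin":0}
  ]
}}

```text
time_s: 60.63
eef_pos: [501.0, -152.5, 407.8]
ee_rot: [0.005, 0.706, 0.708, 0.001]
force: [-0.6, 0.2, 0.6]
grip_width: 0.55
grip_force: 0.0
```

```bash
python3 s.py; python3 c.py w8 key; cp w8.npz t.npz; python3 r.py | grep tube; python3 - <<'E'
from h import *
z=np.load('w8.npz'); c=ctrl.calibration('wrist'); P=cloud(c,z['T'],z['D']); X,Y,Z=[P[...,i] for i in range(3)]
m=(X>340)&(X<570)&(Y>-170)&(Y<0)&(Z>6)&(Z<30); n,l,st,ce=cv2.connectedComponentsWithStats(m.astype(np.uint8)); k=1+st[1:,4].argmax(); print('key',cv2.minAreaRect(P[l==k][:,:2].astype(np.float32)))
E
```

```text
60.6333 [ 501.  -152.5  407.8] toolx 90.1 [-0.6  0.2  0.6] w 0.55 0.0 [-0.52  0.25  1.13 -0.    1.75 -0.52]
[500. -84. 550.]
key [102. 212.] 0.66 [ 198. -279.   23.]
key [202. 117.] 0.57 [407. -96.  20.]
tube 279 [ 650.2 -116.   104.5]
tube 268 [ 648.8 -160.1  104. ]
tube 258 [ 649.6 -206.1  103.9]
tube 249 [ 649.5 -250.9  103.3]
key ((446.825439453125, -86.62761688232422), (159.44876098632812, 18.177845001220703), 7.392912864685059)
```

View pics/w8.png

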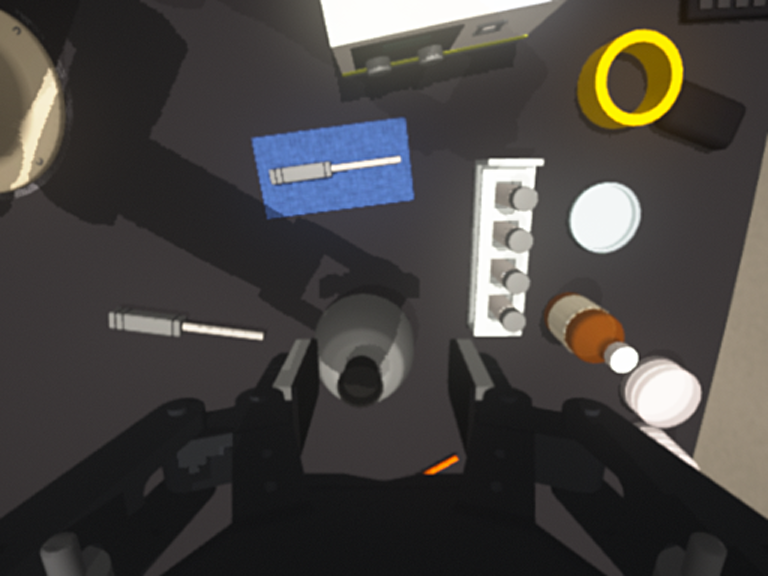

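Four tubes stand in the rack at (520,198) to (512,320) px and the key lies on its mat at (335,170). Now for the lid: I'll pass over it and come down behind its open edge.

>>> {"api": "send_rows", "payload": {
  "targets": [
    {"offset":[0,4,1],"spin":0.05},
    {"offset":[0,8,2],"spin":0.1},
    {"offset":[-0.3,12,3],"spin":0.15},
    {"offset":[-0.6,16,4],"spin":0.204},
    {"offset":[-0.9,20,4],"spin":0.204},
    {"offset":[-1.2,24,4],"spin":0.204},
    {"offset":[-1.5,28,4],"spin":0.204},
    {"offset":[-1.8,32,4],"spin":0.204}
  ],
  "grip": 0
}}

```text
time_s: 61.4
eef_pos: [483.4, 168.9, 439.6]
ee_rot: [-0.001, 0.631, 0.776, -0.001]
force: [1.5, 0.2, -0.1]
grip_width: 0.0
grip_force: 0.0
```

>>> {"api": "send_rows", "payload": {
  "targets": [
    {"offset":[-0.2,4,0],"spin":0},
    {"offset":[-0.4,8,0],"spin":0},
    {"offset":[-0.6,12,0],"spin":0},
    {"offset":[-0.8,16,0],"spin":0},
    {"offset":[-0.9,20,0],"spin":0},
    {"offset":[-0.9,24,0],"spin":0},
    {"offset":[-0.9,28,0],"spin":0},
    {"offset":[-0.9,29.5,0],"spin":0}
  ]
}}

```text
time_s: 62.07
eef_pos: [473.7, 466.5, 437.0]
ee_rot: [-0.001, 0.629, 0.777, -0.002]
force: [1.1, 0.2, -0.3]
grip_width: 0.0
grip_force: 0.0
```

>>> {"api": "send_rows", "payload": {
  "targets": [
    {"offset":[0,0,0],"spin":0},
    {"offset":[0,0,0],"spin":0},
    {"offset":[0,0,0],"spin":0},
    {"offset":[0,0,0],"spin":0}
  ]
}}

```text
time_s: 62.4
eef_pos: [474.9, 461.0, 441.3]
ee_rot: [0.0, 0.631, 0.775, -0.0]
force: [0.2, 0.3, 0.3]
grip_width: -0.003
grip_force: 0.0
```

```bash
python3 s.py; python3 - <<'E'
from h import *
for n in ['side']:
    c,T=cam(n); im,D=ctrl.capture(n); P=cloud(c,T,D); X,Y,Z=[P[...,i] for i in range(3)]
    save('side2.png',im[60:300,100:400],2)
E
```

```text
62.4 [474.9 461.  441.3] toolx 101.7 [0.2 0.3 0.3] w -0.003 0.0 [ 0.59  0.71  0.34 -0.    2.09  0.39]
```

View pics/side2.png

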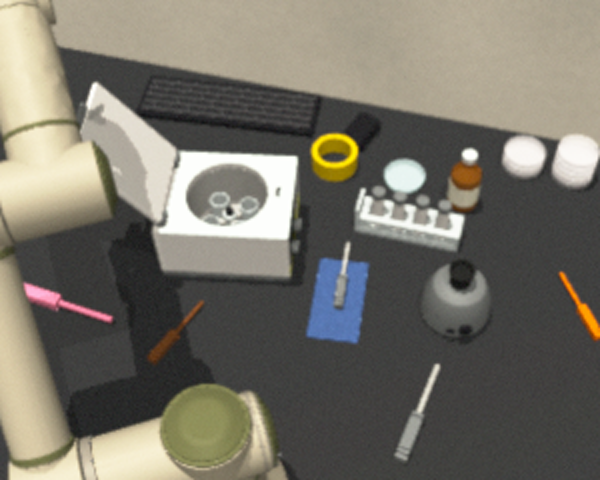

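>>> {"api": "send_rows", "payload": {
  "targets": [
    {"offset":[0,0,-3],"spin":0},
    {"offset":[0,0,-6],"spin":0},
    {"offset":[0,0,-9],"spin":0},
    {"offset":[0,0,-11.4],"spin":0},
    {"offset":[0,0,-11.4],"spin":0},
    {"offset":[0,0,-11.4],"spin":0}
  ]
}}

```text
time_s: 62.95
eef_pos: [474.6, 461.2, 327.8]
ee_rot: [-0.0, 0.631, 0.776, -0.0]
force: [-0.5, -0.8, 1.0]
grip_width: 0.002
grip_force: 0.0
```

>>> {"api": "send_rows", "payload": {
  "targets": [
    {"offset":[0.4,-2,0],"spin":0},
    {"offset":[0.8,-4,0.2],"spin":0},
    {"offset":[1.2,-6,0.5],"spin":0},
    {"offset":[1.6,-8,0.8],"spin":0},
    {"offset":[1.6,-8,0.8],"spin":0}
  ]
}}

```text
time_s: 63.37
eef_pos: [492.0, 379.9, 339.3]
ee_rot: [0.001, 0.632, 0.775, 0.003]
force: [-0.5, 2.0, 0.7]
grip_width: -0.001
grip_force: 0.8
```

>>> {"api": "send_rows", "payload": {
  "targets": [
    {"offset":[0.5,-2.2,0.3],"spin":0},
    {"offset":[0.9,-4.4,0.6],"spin":0},
    {"offset":[1.3,-6.5,0.8],"spin":0},
    {"offset":[1.7,-8.6,0.9],"spin":0},
    {"offset":[2.0,-10.2,1.0],"spin":0},
    {"offset":[2.3,-12,1.1],"spin":0},
    {"offset":[2.6,-13.7,1.1],"spin":0},
    {"offset":[2.6,-13.7,1.1],"spin":0}
  ]
}}

```text
time_s: 64.03
eef_pos: [517.5, 243.6, 347.7]
ee_rot: [0.001, 0.632, 0.775, 0.001]
force: [0.4, 0.2, 0.6]
grip_width: -0.002
grip_force: 0.5
```

```bash
cat > lid.py <<'E'
from h import *
s=ctrl.sense(); p=s['eef_pos']-[534.4,164.6,0]; print('local x',(p[0]*-.2045+p[1]*.9789).round(1),'z',p[2].round(1))
n='side'; c,T=cam(n); im,D=ctrl.capture(n); P=cloud(c,T,D)
ex=np.array([-.2045,.9789]); ey=np.array([-.9789,-.2045]); d=P[...,:2]-[534.4,164.6]; lx=d@ex; ly=d@ey; Z=P[...,2]
m=(abs(ly)<90)&(abs(ly)>55)&(lx<120)&(lx>-150)&(Z>172)&(Z<420); print(m.sum())
if m.sum()>20: th=np.arctan2(Z[m]-157,115-lx[m]); print('theta pct',np.percentile(th,[10,50,90]).round(2))
E
python3 s.py; python3 lid.py
```

```text
64.0333 [517.5 243.6 347.7] toolx 101.64 [0.4 0.2 0.6] w -0.002 0.5 [ 0.24  0.37  1.12 -0.    1.65  0.03]
local x 80.8 z 347.7
89
theta pct [1.24 1.29 1.33]
```

>>> {"api": "send_rows", "payload": {
  "targets": [
    {"offset":[0.4,-1.8,-0.6],"spin":0},
    {"offset":[0.8,-3.6,-1.3],"spin":0},
    {"offset":[1.1,-5.3,-2.2],"spin":0},
    {"offset":[1.4,-6.8,-3.3],"spin":0},
    {"offset":[1.7,-8.3,-4.5],"spin":0},
    {"offset":[2.0,-9.7,-5.9],"spin":0},
    {"offset":[2.2,-10.8,-7.4],"spin":0},
    {"offset":[2.2,-10.8,-7.4],"spin":0}
  ]
}}

```text
time_s: 64.75
eef_pos: [538.4, 136.7, 270.2]
ee_rot: [-0.001, 0.631, 0.776, -0.001]
force: [-0.4, 0.1, -0.4]
grip_width: 0.001
grip_force: 0.1
```

```bash
python3 s.py; python3 lid.py
```

```text
64.75 [538.4 136.7 270.2] toolx 101.71 [-0.4  0.1 -0.4] w 0.001 0.1 [ 0.04  0.36  1.33 -0.    1.45 -0.17]
local x -28.2 z 270.2
350
theta pct [0.62 0.65 0.69]
```

>>> {"api": "send_rows", "payload": {
  "targets": [
    {"offset":[0.25,-1.1,-1.7],"spin":0},
    {"offset":[0.5,-2.1,-3.4],"spin":0},
    {"offset":[0.6,-2.7,-5.2],"spin":0},
    {"offset":[0.75,-3.3,-7],"spin":0},
    {"offset":[0.85,-3.7,-8.7],"spin":0},
    {"offset":[0.9,-3.9,-9.8],"spin":0},
    {"offset":[0.9,-3.9,-9.8],"spin":0},
    {"offset":[0.9,-3.9,-9.8],"spin":0}
  ]
}}

```text
time_s: 65.47
eef_pos: [547.9, 98.9, 174.9]
ee_rot: [0.0, 0.631, 0.776, 0.0]
force: [-0.5, 1.0, 0.7]
grip_width: -0.004
grip_force: 0.4
```

```bash
python3 s.py; python3 lid.py
```

```text
65.4667 [547.9  98.9 174.9] toolx 101.82 [-0.5  1.   0.7] w -0.004 0.4 [-0.03  0.43  1.48 -0.    1.23 -0.24]
local x -67.1 z 174.9
307
theta pct [0.09 0.11 0.19]
```

>>> {"api": "send_rows", "payload": {
  "targets": [
    {"offset":[0,0,-0.3],"spin":0},
    {"offset":[0,0,-0.6],"spin":0},
    {"offset":[0,0,-0.8],"spin":0},
    {"offset":[0,0,-0.9],"spin":0},
    {"offset":[0,0,-1.0],"spin":0},
    {"offset":[0,0,-1.1],"spin":0},
    {"offset":[0,0,-1.2],"spin":0},
    {"offset":[0,0,-1.2],"spin":0}
  ]
}}

```text
time_s: 66.18
eef_pos: [547.9, 98.1, 163.9]
ee_rot: [0.001, 0.631, 0.776, 0.001]
force: [-4.5, -0.1, 14.3]
grip_width: -0.001
grip_force: 6.9
```

Contact at 14 N, with the lid at about its shut height. I'll press a little more, then lift slowly and check that it has caught.

>>> {"api": "send_rows", "payload": {
  "targets": [
    {"offset":[0,0,-0.1],"spin":0},
    {"offset":[0,0,-0.2],"spin":0},
    {"offset":[0,0,-0.2],"spin":0},
    {"offset":[0,0,-0.2],"spin":0}
  ]
}}

```text
time_s: 66.52
eef_pos: [548.0, 98.1, 163.7]
ee_rot: [0.001, 0.631, 0.776, 0.001]
force: [-10.5, 0.3, 27.8]
grip_width: 0.002
grip_force: 13.7
```

>>> {"api": "send_rows", "payload": {
  "targets": [
    {"offset":[0,0,0.5],"spin":0},
    {"offset":[0,0,1],"spin":0},
    {"offset":[0,0,1.5],"spin":0},
    {"offset":[0,0,1.5],"spin":0},
    {"offset":[0,0,1.5],"spin":0},
    {"offset":[0,0,1.5],"spin":0}
  ]
}}

```text
time_s: 67.02
eef_pos: [547.4, 98.0, 174.6]
ee_rot: [-0.0, 0.631, 0.776, -0.0]
force: [-0.1, -0.1, 0.3]
grip_width: 0.002
grip_force: 0.0
```

```bash
python3 s.py; python3 lid.py
```

```text
67.0167 [547.4  98.  174.6] toolx 101.78 [-0.1 -0.1  0.3] w 0.002 0.0 [-0.03  0.43  1.48 -0.    1.23 -0.24]
local x -67.9 z 174.6
55
theta pct [0.08 0.51 0.84]
```

Now I'll raise the arm clear and check everything from above.

>>> {"api": "send_rows", "payload": {
  "targets": [
    {"offset":[0,0,3],"spin":0},
    {"offset":[0,0,6],"spin":0},
    {"offset":[-1,-3,9],"spin":0},
    {"offset":[-3,-6,12],"spin":0},
    {"offset":[-5,-9,15],"spin":0},
    {"offset":[-7,-12,18],"spin":0},
    {"offset":[-8,-14,20],"spin":0},
    {"offset":[-8,-14,22],"spin":0}
  ]
}}

```text
time_s: 67.73
eef_pos: [465.8, -44.8, 396.9]
ee_rot: [0.001, 0.632, 0.775, -0.0]
force: [1.0, -0.4, 0.6]
grip_width: 0.001
grip_force: 0.0
```

>>> {"api": "send_rows", "payload": {
  "targets": [
    {"offset":[-3,-2,1],"spin":0},
    {"offset":[-6,-4,2],"spin":0},
    {"offset":[-8,-4,2],"spin":0},
    {"offset":[-10,-4,2],"spin":0},
    {"offset":[-10,-4,2],"spin":0},
    {"offset":[-10,-4,2],"spin":0},
    {"offset":[-10,-4,2],"spin":0},
    {"offset":[-10,-4,2],"spin":0}
  ]
}}

```text
time_s: 68.4
eef_pos: [368.1, -82.0, 414.7]
ee_rot: [-0.0, 0.631, 0.776, -0.0]
force: [0.9, 0.4, 0.6]
grip_width: 0.0
grip_force: 0.0
```

```bash
python3 s.py; python3 - <<'E'
from h import *
c,T=cam('scene'); im,D=ctrl.capture('scene'); save('scene9.png',im,1.5)
c,T=cam('wrist'); im,D=ctrl.capture('wrist'); P=cloud(c,T,D); X,Y,Z=[P[...,i] for i in range(3)]
ex=np.array([-.2045,.9789]); ey=np.array([-.9789,-.2045]); d=P[...,:2]-[534.4,164.6]; lx=d@ex; ly=d@ey
for a in range(-110,110,30):
    m=(abs(ly)<80)&(abs(lx-a)<10)&(Z>150)&(Z<300); print(a,m.sum(),np.median(Z[m]).round(1) if m.any() else '')
m=(X>340)&(X<570)&(Y>-170)&(Y<0)&(Z>6)&(Z<30); n,l,st,ce=cv2.connectedComponentsWithStats(m.astype(np.uint8)); k=1+st[1:,4].argmax(); print('key',cv2.minAreaRect(P[l==k][:,:2].astype(np.float32)),np.median(Z[l==k]))
E
```

```text
68.4 [368.1 -82.  414.7] toolx 101.81 [0.9 0.4 0.6] w 0.0 0.0 [-0.53 -0.09  1.48  0.    1.75 -0.74]
-110 1223 165.5
-80 1930 166.3
-50 2026 166.3
-20 2117 166.3
10 28 165.9
40 0 
70 0 
100 0 
key ((495.1015930175781, -83.84672546386719), (151.45999145507812, 18.218128204345703), 7.486354351043701) 20.519884583013663
```

View pics/scene9.png

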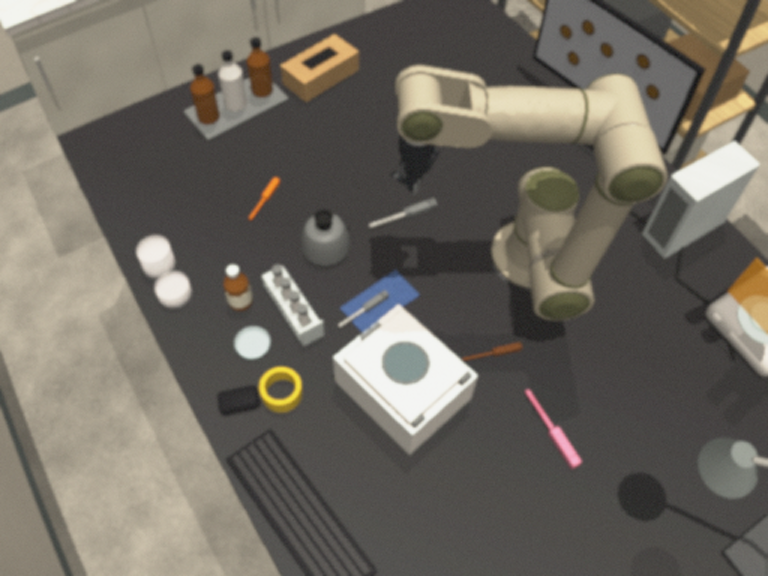

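The lid is caught (front edge level at 166 mm) and the tubes are still in the rack. But the key has been knocked about 5 cm towards +x, so it now hangs off the mat at (365,307) px. I'll fetch it back.

>>> {"api": "send_rows", "payload": {
  "targets": [
    {"offset":[1,0,-2],"spin":-0.12},
    {"offset":[2,0,-4],"spin":-0.24},
    {"offset":[3,-0.2,-6],"spin":-0.36},
    {"offset":[4,-0.4,-8],"spin":-0.48},
    {"offset":[5,-0.5,-10],"spin":-0.6},
    {"offset":[6,-0.6,-12],"spin":-0.72},
    {"offset":[7,-0.7,-14],"spin":-0.84},
    {"offset":[8.4,-0.75,-16.5],"spin":-0.96}
  ],
  "grip": 0.6
}}

```text
time_s: 69.17
eef_pos: [452.4, -89.4, 249.4]
ee_rot: [0.0, 0.919, 0.394, 0.0]
force: [0.4, -0.2, 0.4]
grip_width: 0.601
grip_force: 0.0
```

>>> {"api": "send_rows", "payload": {
  "targets": [
    {"offset":[0,0,0],"spin":-0.12},
    {"offset":[0,0,0],"spin":-0.24},
    {"offset":[0,0,0],"spin":-0.36},
    {"offset":[0,0,0],"spin":-0.48},
    {"offset":[0,0,0],"spin":-0.6},
    {"offset":[0,0,0],"spin":-0.686},
    {"offset":[0,0,0],"spin":-0.686},
    {"offset":[0,0,0],"spin":-0.686}
  ]
}}

```text
time_s: 69.83
eef_pos: [451.8, -89.4, 249.8]
ee_rot: [-0.0, 0.998, 0.067, -0.0]
force: [0.2, 0.1, -0.7]
grip_width: 0.601
grip_force: 0.0
```

```bash
python3 s.py; python3 - <<'E'
from h import *
c,T=cam('wrist'); im,D=ctrl.capture('wrist'); P=cloud(c,T,D); X,Y,Z=[P[...,i] for i in range(3)]
m=(X>340)&(X<610)&(Y>-170)&(Y<0)&(Z>5)&(Z<30); n,l,st,ce=cv2.connectedComponentsWithStats(m.astype(np.uint8)); k=1+st[1:,4].argmax(); p=P[l==k]
r=cv2.minAreaRect(p[:,:2].astype(np.float32)); print(len(p),r)
h=p[p[:,2]>17]; print('handle',cv2.minAreaRect(h[:,:2].astype(np.float32)),np.median(h[:,2]))
for a in range(410,600,15):
    q=p[(p[:,0]>=a)&(p[:,0]<a+15)]
    if len(q): print(a,np.median(q,0).round(1),len(q))
E
```

```text
69.8333 [451.8 -89.4 249.8] toolx 7.65 [ 0.2  0.1 -0.7] w 0.601 0.0 [-0.45  0.16  1.65  0.    1.34  0.99]
1194 ((499.0872802734375, -84.24347686767578), (158.27456665039062, 17.867298126220703), 7.434568405151367)
handle ((493.64105224609375, -84.79849243164062), (147.330078125, 17.55860137939453), 7.434568405151367) 21.10906766720325
410 [422.6 -92.1  21. ] 45
425 [432.5 -92.4  21.2] 145
440 [447.5 -90.3  20.9] 146
455 [462.3 -88.7  21.2] 158
470 [477.5 -86.7  21.2] 162
485 [491.  -84.9  20.7] 131
500 [507.7 -82.6  15.5] 71
515 [522.5 -80.6  15.5] 73
530 [537.6 -78.7  15.4] 73
545 [552.8 -76.8  15.1] 84
560 [567.7 -75.1  15.6] 91
575 [576.3 -75.1  15.1] 15
```

>>> {"api": "send_rows", "payload": {
  "targets": [
    {"offset":[0,-0.1,-4],"spin":0},
    {"offset":[0,-0.1,-8],"spin":0},
    {"offset":[0,-0.1,-12],"spin":0},
    {"offset":[0,-0.1,-16],"spin":0},
    {"offset":[0,-0.1,-20],"spin":0},
    {"offset":[0,-0.1,-23],"spin":0},
    {"offset":[0,-0.1,-24],"spin":0},
    {"offset":[0,-0.1,-24.2],"spin":0}
  ]
}}

```text
time_s: 70.55
eef_pos: [450.8, -90.1, 6.6]
ee_rot: [-0.001, 0.998, 0.066, -0.002]
force: [0.4, -0.0, 0.0]
grip_width: 0.599
grip_force: 0.0
```

>>> {"api": "send_rows", "payload": {
  "targets": [
    {"offset":[0,0,0],"spin":0},
    {"offset":[0,0,0],"spin":0},
    {"offset":[0,0,0],"spin":0},
    {"offset":[0,0,0],"spin":0},
    {"offset":[0,0,0],"spin":0},
    {"offset":[0,0,0],"spin":0},
    {"offset":[0,0,0],"spin":0},
    {"offset":[0,0,0],"spin":0}
  ],
  "grip": 0,
  "squeeze": 80
}}

```text
time_s: 71.22
eef_pos: [452.7, -91.0, 10.1]
ee_rot: [0.001, 0.998, 0.065, 0.002]
force: [-1.4, 0.9, 8.7]
grip_width: 0.176
grip_force: 79.0
```

>>> {"api": "send_rows", "payload": {
  "targets": [
    {"offset":[0,0,1],"spin":0},
    {"offset":[0,0,3],"spin":0},
    {"offset":[-1.5,-0.1,3],"spin":0},
    {"offset":[-3.5,-0.2,3],"spin":0},
    {"offset":[-5.3,-0.3,3],"spin":0},
    {"offset":[-5.3,-0.3,3],"spin":0},
    {"offset":[-5.3,-0.3,3],"spin":0},
    {"offset":[-5.3,-0.3,3],"spin":0}
  ]
}}

```text
time_s: 71.88
eef_pos: [399.6, -93.9, 39.0]
ee_rot: [0.001, 0.998, 0.065, 0.001]
force: [0.3, -0.2, -1.5]
grip_width: 0.183
grip_force: 78.4
```

```bash
python3 s.py
```

```text
71.8833 [399.6 -93.9  39. ] toolx 7.47 [ 0.3 -0.2 -1.5] w 0.183 78.4 [-0.52  0.35  2.04  0.    0.74  0.92]
```

>>> {"api": "send_rows", "payload": {
  "targets": [
    {"offset":[0,0.1,-1.5],"spin":0},
    {"offset":[0,0.1,-2.5],"spin":0},
    {"offset":[0,0.1,-2.8],"spin":0},
    {"offset":[0,0.1,-2.85],"spin":0},
    {"offset":[0,0.1,-2.85],"spin":0},
    {"offset":[0,0.1,-2.85],"spin":0}
  ]
}}

```text
time_s: 72.38
eef_pos: [399.1, -92.5, 10.1]
ee_rot: [0.0, 0.998, 0.065, 0.0]
force: [-2.4, 1.6, 5.9]
grip_width: 0.185
grip_force: 79.1
```

>>> {"api": "send_rows", "payload": {
  "targets": [
    {"offset":[0,0,0],"spin":0},
    {"offset":[0,0,0],"spin":0},
    {"offset":[0,0,0],"spin":0},
    {"offset":[0,0,0],"spin":0},
    {"offset":[0,0,0],"spin":0},
    {"offset":[0,0,1],"spin":0},
    {"offset":[0,0,4],"spin":0},
    {"offset":[0,0,8],"spin":0}
  ],
  "grip": 0.6
}}

```text
time_s: 73.05
eef_pos: [397.2, -91.8, 89.0]
ee_rot: [-0.002, 0.998, 0.065, -0.002]
force: [1.3, -0.8, 0.3]
grip_width: 0.597
grip_force: 0.0
```

>>> {"api": "send_rows", "payload": {
  "targets": [
    {"offset":[0,0,4],"spin":0},
    {"offset":[0,0,8],"spin":0},
    {"offset":[0,0,12],"spin":0},
    {"offset":[0,0,16],"spin":0},
    {"offset":[0,0,20],"spin":0},
    {"offset":[0,0,24],"spin":0},
    {"offset":[0,0,24],"spin":0},
    {"offset":[0,0,24],"spin":0}
  ]
}}

```text
time_s: 73.72
eef_pos: [399.0, -92.7, 331.0]
ee_rot: [0.001, 0.998, 0.065, 0.002]
force: [-0.2, -0.6, -0.2]
grip_width: 0.601
grip_force: 0.0
```

```bash
python3 s.py; python3 - <<'E'
from h import *
c,T=cam('wrist'); im,D=ctrl.capture('wrist'); save('w10.png',im,1.2); P=cloud(c,T,D); X,Y,Z=[P[...,i] for i in range(3)]
m=(X>330)&(X<610)&(Y>-170)&(Y<0)&(Z>7)&(Z<30); n,l,st,ce=cv2.connectedComponentsWithStats(m.astype(np.uint8)); k=1+st[1:,4].argmax(); p=P[l==k]
print(len(p),cv2.minAreaRect(p[:,:2].astype(np.float32)),np.percentile(p[:,2],[5,50,95]).round(1))
hsv=cv2.cvtColor(im,cv2.COLOR_RGB2HSV); m=(hsv[...,0]>100)&(hsv[...,0]<125)&(hsv[...,1]>110)&(abs(Z)<12)
print('mat',cv2.minAreaRect(P[m][:,:2].astype(np.float32)))
ex=np.array([-.2045,.9789]); d=P[...,:2]-[534.4,164.6]; lx=d@ex; ly=d@np.array([-.9789,-.2045])
m=(abs(ly)<80)&(abs(lx+100)<10)&(Z>150)&(Z<300); print('lid z',m.sum(),np.median(Z[m]))
t=(Z>90)&(Z<112)&(abs(X-652)<25)&(Y<-60)&(Y>-310); print('tubes px',t.sum())
E
```

```text
73.7167 [399.  -92.7 331. ] toolx 7.47 [-0.2 -0.6 -0.2] w 0.601 0.0 [-0.52 -0.01  1.62  0.    1.53  0.92]
798 ((445.6222229003906, -86.60145568847656), (158.22833251953125, 17.4312801361084), 7.741918563842773) [13.5 20.5 22.3]
mat ((444.1910400390625, -87.73137664794922), (191.96356201171875, 101.2981948852539), 7.264991283416748)
lid z 1824 166.053321678722
tubes px 0
```

View pics/w10.png

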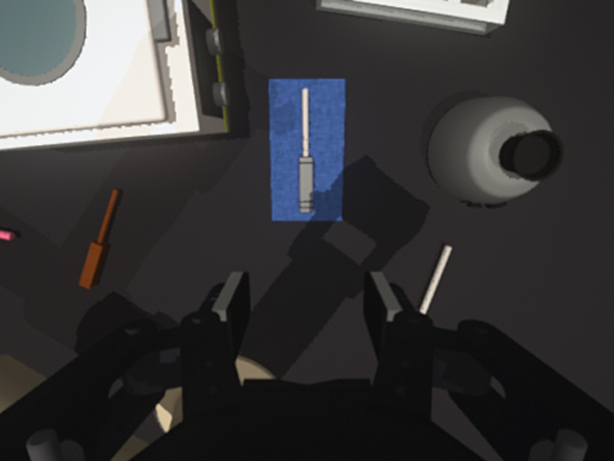

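The key lies centred on the mat at (306,150) px, the lid is shut and caught, and the tubes are racked. Handing in.

```bash
python3 -c "
from rig import ctrl
print(ctrl.finish_job())"
```

```text
the job is handed in; nothing more can be done
None
```

The job is handed in at about 74 s: the key freed the lid, and all four tubes were mixed in order for about three seconds each and stand in their own rack places. The key was knocked off its mat once and put back, the lid is pressed shut and caught, and the dish, tape and flask were not touched.

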